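# Stack hardware cartons on the tilt stand

## Robot

A 6-joint arm with a two-finger parallel gripper is mounted at the origin on the work surface. World frame = base frame: x ahead of the robot, y to its left, z up, the work surface at z = 0. Lengths are in mm, angles in rad, forces in N, time in s.
With the tool pointing down it reaches from about 425 to 925 mm from the base axis. Payload 12.5 kg.
Tool frame: the origin (TCP) lies at the very end of the fingers, on their centre line; the grasp point (between the pads) lies 19 mm behind it; z points along the fingers, y is the direction in which the jaws open and shut (so a half turn about z gives the same grasp; the last joint's range is limited). The gripper opens to 85 mm and grips with 20 to 120 N. Pads are 22 mm wide; open, the fingers measure 114 mm over their backs; the gripper's body (76 mm by 85 mm) begins 54 mm behind the grasp point. The pads swing forward as they close: fully open they stand 13 mm farther back than shut.
Start: joints at [1.161, 0.491, 1.559, -0, 1.092, -0.106], TCP at [186.95, 596.401, 231.327] pointing down, gripper open.
Joint ranges: [-3.1, 3.1], [-0.84, 2.19], [0.05, 2.79], [-1.13, 4.28], [0.06, 2.93], [-2.69, 2.69]. Speed limits (rad/s): [2.22, 2.22, 2.79, 3.14, 3.14, 3.14].

## Interface

Orientations are given as a unit quaternion [x, y, z, w].
In Python, from station import sense, snapshot, job_done gives the robot as it stands.
- The arm moves only by the tool carry_out, never from a script. Its argument "plan" is a list of rows, each an object of numbers: "tx", "ty", "tz": the shift along the tool's x, y, z in mm; "twist": the turn about the tool's z in rad; "fingers": the gripper command: -1 is shut, 1 is fully open, values between are in proportion. A call has 1 to 20 rows; each row shifts and turns the commanded pose from where the row before left it, along the tool's axes as they then stand; what a row does not reach is not made up. A row lasts 1/8 s, in which the tool goes at most 62.5 mm and 10.7 degrees, less where a joint would pass 70% of its speed; a pose out of reach is approached as far as the arm can. A call with a gripper value outside its range is refused whole. The fingers move at their own pace and stop on an object; the grip force is fixed at half the most. Time passes only in rows, so rows that do not move let the fingers close. It gives the time, the measured TCP pose, the force and the opening at its end, in the units of the state.
- sense(): the state, without advancing time (a new reading comes with each control period).
- snapshot(name): name is "scene" or "top"; returns a dict with "frame" (384x512x3 uint8, red, green, blue), "mtx" (3x3 intrinsics, pixels), "distortion" ([k1, k2, p1, p2, k3] as OpenCV has them; the pictures are not rectified), "position" and "orientation" of the camera in the world. Camera axes: x right, y down, z forward; pixel columns grow to the right and rows downward; lengths in mm; the calibration is good to about 2 mm. A picture is of the moment at which its call begins. There is no depth.
- job_done(): hands the job in, once; it reports no verdict.
The state is a dict: "time": time; "joint_positions": joint angles; "dq": joint speeds; "joint_efforts": joint torques, N m; "position": TCP position; "tcp_rot": TCP orientation; "wrist_force": force on the tool from outside, world axes, zero at the start; "moment": the same for the moment, N m; "opening": opening from 0.0 (shut) to 1.0 (fully open).
Only numpy, scipy, OpenCV 4.12 (cv2) and the standard library are available. Lean on these libraries where they do the work, as an engineer would, in place of code of your own. Each camera call takes 0.05 s, during which the arm holds its last target.

## Task

Clear the stray motor off the sloped stand and stand it upright in an empty pocket of the white foam tray. Then stack the three cartons taped side up on the stand, largest at the bottom and smallest on top, all square, centred on the deck's width and each with its end right up against the back plate; lay each one down flat while it is still held, and drop nothing. Leave the other motors, the tape roll and the jar where they are, and let go of everything at the end.

Things in the scene. Friction and masses are not known exactly. Their poses are not given: they have to be found in the camera images.
- stand: Fixed blue sheet-metal tilt stand on dark steel legs, 215 x 170 mm on the bench: a deck sloped 28 degrees, 164 mm long uphill and 170 mm wide, and at its low end a back plate 120 mm tall, 170 mm wide, 4 mm thick, square to the deck. No side walls. Origin on the bench under its middle, z up, x level and pointing uphill; the back plate is on the -x side, to the robot's left.
- deck: Seat of the stand. Origin: inner corner of deck and back plate, mid-width, 45 mm above the bench. x runs up the deck surface away from the back plate (28 degrees above level), y across along the corner, z square to the deck, up the face of the back plate (28 degrees off vertical, leaning to the back-plate side). Deck surface is z = 0, face of the back plate x = 0.
- box_large: Largest carton, plain brown cardboard with a brown tape strip, 120 x 68 x 50 mm (its x, y, z), 0.3 to 0.6 kg, rigid. Origin: centre of its underside; z up through its taped top.
- box_medium: Middle carton, off-white with a grey tape strip, 105 x 62 x 42 mm (x, y, z), 0.2 to 0.5 kg, rigid. Origin: centre of its underside; z up.
- box_small: Smallest carton, brown cardboard with a red tape strip, 90 x 56 x 36 mm (x, y, z), 0.15 to 0.35 kg, rigid. Origin: centre of its underside; z up.
- motor: The stray stepper motor that was left on the sloped deck, its side against the back plate: body 42 x 42 mm, 48 mm tall, silver ends and black middle, with a 5 mm shaft standing 20 mm out of its top; 0.36 kg. Origin: centre of its underside; z along the shaft.
- tray: Fixed white foam motor tray, 156 x 156 mm, 22 mm high, with 2 x 2 square pockets, each 54 mm wide and 12 mm deep (pocket floor 10 mm above the bench), walls 16 mm. Origin: centre of its underside, z up; pocket centres at x = +-35 mm, y = +-35 mm. The two pockets at y = +35 mm already hold a motor, the two at y = -35 mm are empty.
- motor_a: Motor already in the tray pocket at (+35, +35) mm, same as the stray one. Origin: centre of its underside. Leave it alone.
- motor_b: Motor already in the tray pocket at (-35, +35) mm, same as the stray one. Origin: centre of its underside. Leave it alone.
- tape: Roll of blue masking tape lying flat beyond the stand, 100 mm across, 24 mm high. Origin: centre of its underside. Leave it alone.
- jar: Small lidded clear jar, 60 mm across, 62 mm high, standing beyond the stand. Origin: centre of its underside. Leave it alone.

How it is judged:
By the outcome, as a careful person would: the job done as asked, in the order asked, and still so for the second after the job is handed in, with the robot touching nothing.
It also fails if it takes over 72 s, if anything falls off the work surface, if the arm or the gripper's body presses on something with over 40 N, if the wrist force passes 120 N, or if a joint passes its speed limit or range.

## Working session

There is one attempt and no reset: what is moved stays moved. The work goes in short steps, Python scripts to look and compute and a tool call to move; the robot and the scene stay as the last step left them, time stands still between calls to the robot, and variables do not carry over. Pictures are saved under pics/ and viewed, and the job is handed in when it is done.

Besides the shell and the picture viewer there is one more tool, called as name(argument=value, ...) on one line, values as JSON. carry_out: Moves the arm, as the interface text tells. Its arguments: {"type":"object","properties":{"plan":{"type":"array"}},"required":["plan"]}

```bash
ls; mkdir -p pics
python3 - <<'E'
from station import *
import cv2,json
s=sense();print(s)
for n in("scene","top"):
    d=snapshot(n);cv2.imwrite(f"pics/{n}0.png",cv2.resize(d["frame"][:,:,::-1],(800,600),interpolation=cv2.INTER_CUBIC))
    print(n,d["mtx"],d["distortion"],d["position"],d["orientation"])
E
```

```text
pics
{'time': 0.0, 'joint_positions': array([ 1.16143225e+00,  4.91606492e-01,  1.55945007e+00,  3.26748394e-05,
        1.09171351e+00, -1.05604674e-01]), 'dq': array([-8.66818405e-04,  5.99891499e-04,  1.57258771e-04, -7.11011893e-04,
       -6.96644551e-05, -1.17499015e-03]), 'joint_efforts': array([ 1.60014919e-03, -6.18475056e+01, -2.61593056e+01, -6.50944480e-05,
        4.10941793e-03, -4.13382463e-05]), 'position': array([186.82669087, 596.18555459, 230.69837243]), 'tcp_rot': array([ 1.51303890e-01,  9.88487120e-01, -5.65608601e-04, -1.63929316e-04]), 'wrist_force': array([ 0.78498422,  0.03079626, -0.13629492]), 'moment': array([0.03137998, 0.00961154, 0.00051543]), 'opening': 1.0019865684476281}
scene [[407.35706187   0.         260.55386267]
 [  0.         407.35706187 190.74119397]
 [  0.           0.           1.        ]] [-0.10389981  0.          0.          0.          0.        ] [1278.3556825  -649.22291668  667.1789922 ] [ 0.80349383  0.34136449 -0.19314336 -0.44784328]
top [[373.35670242   0.         253.19583488]
 [  0.         373.35670242 188.62789937]
 [  0.           0.           1.        ]] [-0.03873147  0.          0.          0.          0.        ] [ 526.65964383   21.76248375 1131.50383175] [-0.70061402  0.71240563 -0.03133244  0.02522863]
```

View pics/scene0.png

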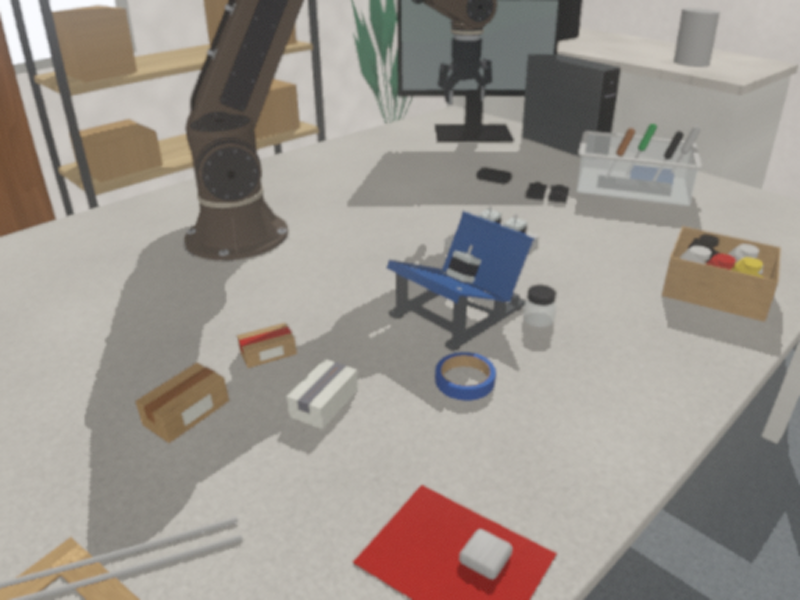

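View pics/top0.png

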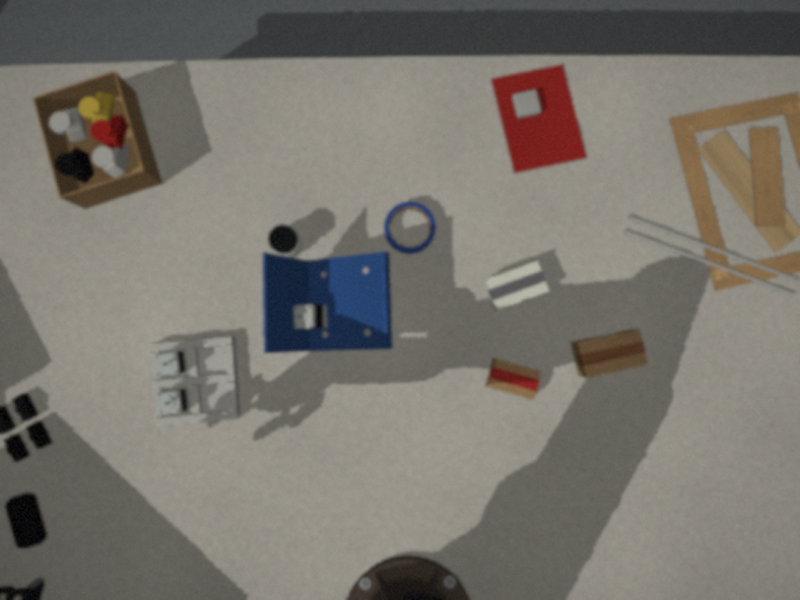

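```bash
cat > h.py <<'E'
import numpy as np, cv2, pickle, os
from scipy.spatial.transform import Rotation as R
from scipy.optimize import least_squares
def cam(n):
    from station import snapshot
    return snapshot(n)
def proj(d,P):
    Rw=R.from_quat(d["orientation"]).as_matrix()
    Pc=(np.atleast_2d(P)-d["position"])@Rw
    p,_=cv2.projectPoints(Pc.reshape(-1,1,3).astype(float),np.zeros(3),np.zeros(3),d["mtx"],np.array(d["distortion"]))
    return p.reshape(-1,2)
def unproj(d,uv,z):
    n=cv2.undistortPoints(np.array(uv,float).reshape(-1,1,2),d["mtx"],np.array(d["distortion"])).reshape(-1,2)
    Rw=R.from_quat(d["orientation"]).as_matrix()
    v=np.c_[n,np.ones(len(n))]@Rw.T
    o=np.array(d["position"]);return o+v*((z-o[2])/v[:,2:3])
def crop(d,u0,v0,w,h,k,fn,wires=()):
    im=d["frame"][v0:v0+h,u0:u0+w,::-1]
    im=cv2.resize(im,None,fx=k,fy=k,interpolation=cv2.INTER_CUBIC)
    st=10 if k>=5 else 20
    for u in range((u0+st-1)//st*st,u0+w,st):
        cv2.line(im,((u-u0)*k,0),((u-u0)*k,6),(0,0,255),1);cv2.putText(im,str(u),((u-u0)*k,16),0,.35,(0,0,255),1)
    for v in range((v0+st-1)//st*st,v0+h,st):
        cv2.line(im,(0,(v-v0)*k),(6,(v-v0)*k),(0,0,255),1);cv2.putText(im,str(v),(8,(v-v0)*k+4),0,.35,(0,0,255),1)
    for P,c in wires:
        q=((proj(d,P)-[u0-.5,v0-.5])*k).round().astype(int)
        for i in range(0,len(q)-1,2): cv2.line(im,tuple(map(int,q[i])),tuple(map(int,q[i+1])),c,1)
    cv2.imwrite(fn,im)
def box(lx,ly,lz,pos,Rm,z0=0):
    c=np.array([[x*lx/2,y*ly/2,z0+z*lz] for x in(-1,1) for y in(-1,1) for z in(0,1)])
    c=c@Rm.T+pos
    E=[(0,1),(2,3),(4,5),(6,7),(0,2),(1,3),(4,6),(5,7),(0,4),(1,5),(2,6),(3,7)]
    return np.array([c[i] for e in E for i in e])
def rz(a): return R.from_euler('z',a).as_matrix()
E
python3 - <<'E'
from h import *
t=cam("top");s=cam("scene");pickle.dump((s,t),open("f0.pkl","wb"))
crop(t,300,155,130,105,6,"pics/tb.png");crop(t,90,120,200,155,4,"pics/ts.png")
crop(s,80,195,160,95,5,"pics/sb.png");crop(s,230,125,140,105,5,"pics/ss.png")
E
```

```text
(no output)
```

View pics/tb.png

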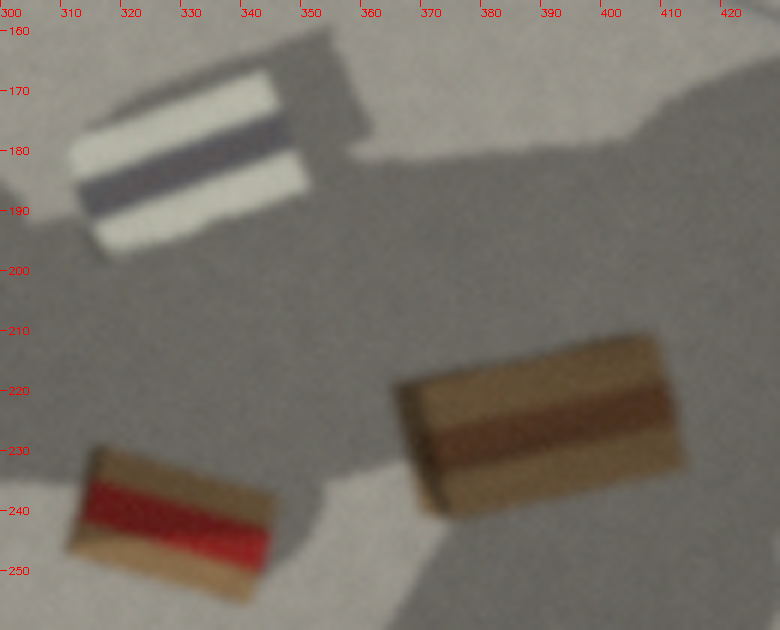

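View pics/ts.png

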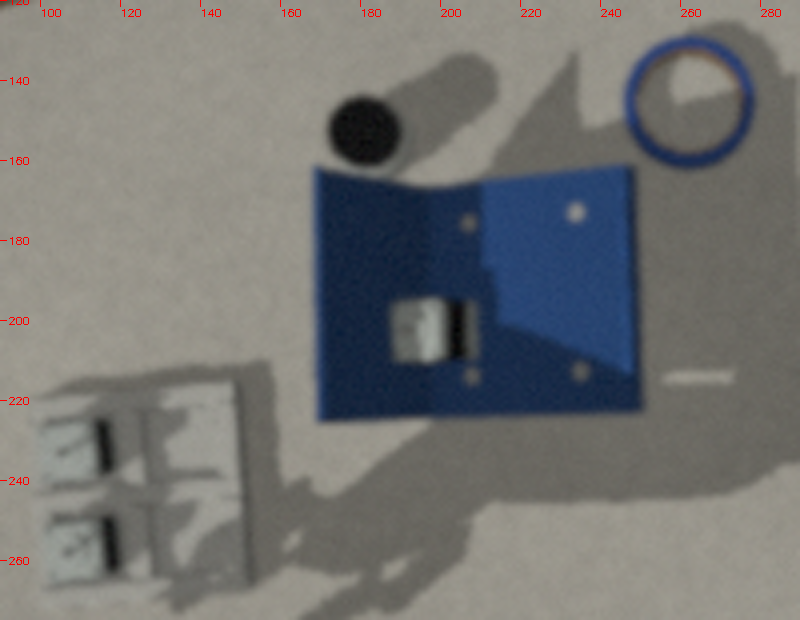

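View pics/sb.png

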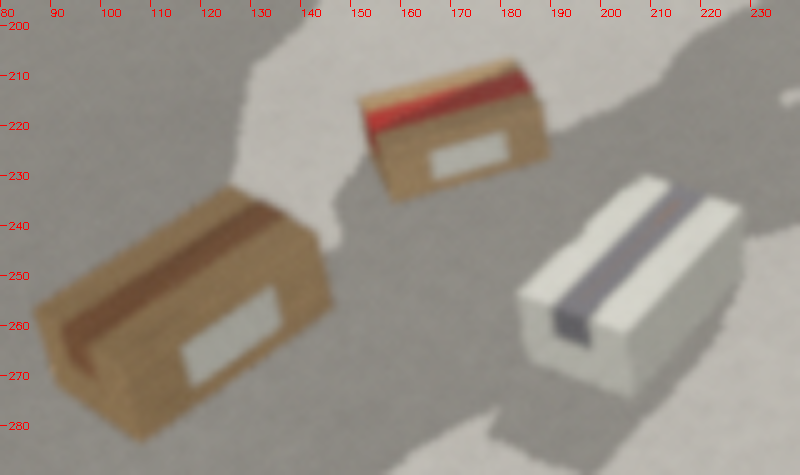

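View pics/ss.png

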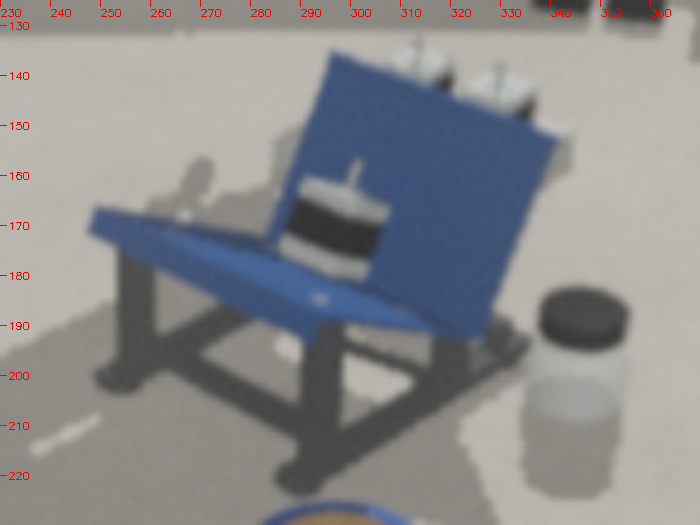

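Run:
```python
from h import *
s,t=pickle.load(open("f0.pkl","rb"))
crop(t,85,200,85,80,9,"pics/tt.png");crop(t,160,150,100,85,8,"pics/ts2.png")
```

```text
(no output)
```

View pics/tt.png

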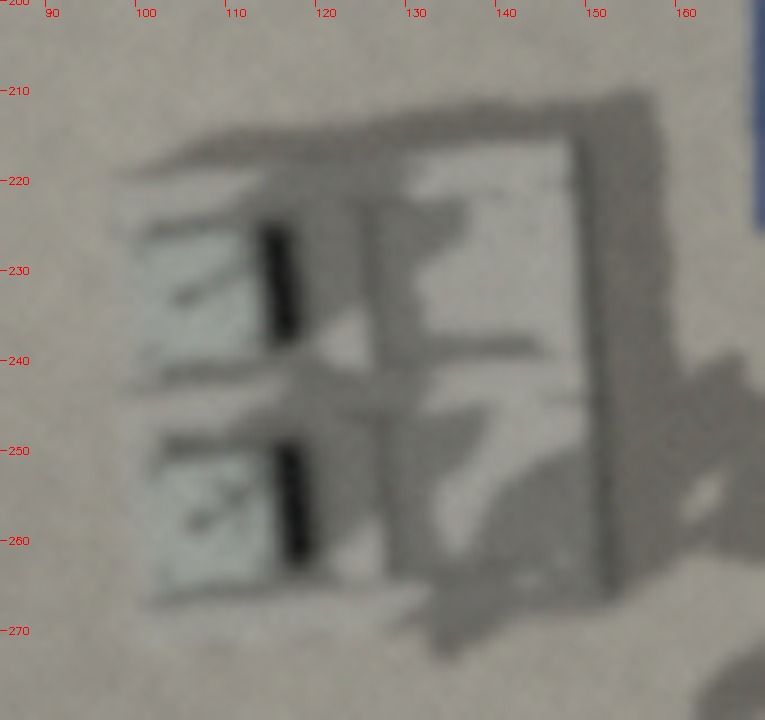

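View pics/ts2.png

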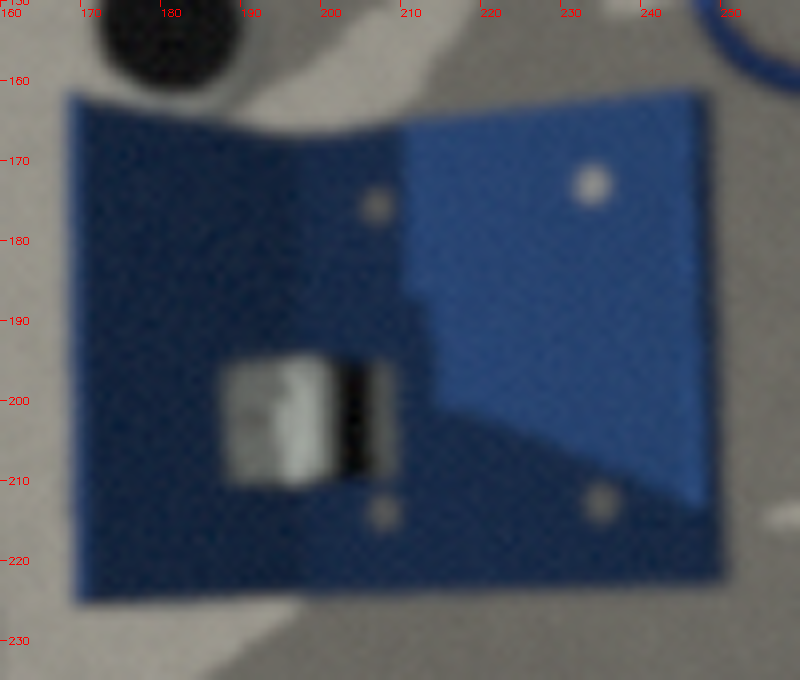

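```bash
cat > fit0.py <<'E'
from h import *
s,t=pickle.load(open("f0.pkl","rb"))
D=np.radians(28)
RD=R.from_euler('y',-D).as_matrix()  # deck x -> (cos,0,sin)
def deckpt(p,P): # p=(x,y,yaw), deck local
    return (np.atleast_2d(P)@RD.T)@rz(p[2]).T+[p[0],p[1],45]
def fitpose(f,obs,p0):
    # obs: list (cam, local, (u,v) label)
    def r(p):
        e=[]
        for c,l,uv in obs: e.append((proj(c,f(p,l))[0]-np.array(uv)+.5))
        return np.concatenate(e)
    q=least_squares(r,p0,loss='soft_l1');
    return q.x, r(q.x).reshape(-1,2)
if __name__=="__main__":
    a=85
    obs=[(t,(0,a,120),(168.7,161.5)),(t,(0,-a,120),(169.2,225)),(t,(164,a,0),(248,161.5)),(t,(164,-a,0),(250.2,222.7)),
     (s,(0,-a,120),(294.5,135.5)),(s,(0,a,120),(339.7,152.5)),(s,(164,-a,0),(247.8,168)),(s,(164,a,0),(292.5,190.5)),(s,(0,a,0),(325,191.5))]
    p,r=fitpose(deckpt,obs,[600,100,-np.pi/2]);print("deck",p.round(3));print(r.round(1).tolist())
    DK=p
    def bp(p,l): return np.array([l])@rz(p[2]).T+[p[0],p[1],0]
    def B(n,lx,ly,lz,obs,p0):
        o=[(c,(i*lx/2,j*ly/2,k*lz),uv) for c,i,j,k,uv in obs]
        p,r=fitpose(bp,o,p0);print(n,p.round(3));print(r.round(1).tolist());return p
    # local x ~ -world y (image right in top), y ~ +world x (image up)
    L=B("L",120,68,50,[(t,1,1,1,(408,210.5)),(t,1,-1,1,(414,232)),(t,-1,1,1,(369,218.5)),(t,-1,-1,1,(374.5,241)),
      (s,-1,1,1,(142.5,243)),(s,-1,-1,1,(126,232)),(s,1,-1,1,(87,257.5)),(s,1,1,1,(105,270)),(s,1,1,0,(107,283)),(s,-1,1,0,(146,256.5)),(s,1,-1,0,(91,272))],[530,-200,-1.4])
    M=B("M",105,62,42,[(t,1,1,1,(343.5,167)),(t,1,-1,1,(351,186.5)),(t,-1,1,1,(311.5,178)),
      (s,-1,-1,1,(207.5,230)),(s,-1,1,1,(228,236)),(s,1,-1,1,(183.5,254)),(s,1,1,1,(205,262)),(s,1,1,0,(206.5,275)),(s,1,-1,0,(186,267.5))],[600,-90,-1.3])
    S=B("S",90,56,36,[(t,1,1,1,(346,237)),(t,-1,1,1,(316.5,229.5)),(t,1,-1,1,(341.5,255)),(t,-1,-1,1,(311.5,247.5)),
      (s,1,1,1,(155,223)),(s,1,1,0,(158.5,235.5)),(s,-1,1,0,(189,225.5)),(s,-1,1,1,(186.5,213)),(s,-1,-1,1,(182,206.5)),(s,1,-1,1,(151,214))],[470,-80,-1.8])
    def tp(p,l): return np.array([l])@rz(p[2]).T+[p[0],p[1],0]
    # tray: local +y = world +y-ish (left) ? x->world x or -; symmetric
    o=[(t,(78,-78,22),(148,215.3)),(t,(-78,-78,22),(151.3,266.8)),(t,(-78,78,22),(100.5,270.5)),(t,(78,78,22),(98.3,220)),
       (t,(56,14,58),(113.3,224.5)),(t,(14,14,58),(114.6,238.7)),(t,(-14,14,58),(115.5,249.3)),(t,(-56,14,58),(117,263.3)),
       (t,(56,56,58),(100.7,226)),(t,(-56,56,58),(103,266))]
    T,r=fitpose(tp,o,[450,300,0]);print("T",T.round(3));print(r.round(1).tolist())
    # motor: on deck x=21
    def mp(p,l): return deckpt(DK,np.array([l])+[21,p[0],0])
    o=[(t,(21,21,48),(199.5,194)),(t,(21,-21,48),(200,211)),(t,(21,21,0),(209,194.5)),(t,(21,-21,0),(208.5,210)),(t,(-21,21,48),(187.5,195)),(t,(-21,-21,48),(188.5,210.5)),
      (s,(0,0,68),(299.5,156.5)),(s,(21,21,48),(301,184)) ,(s,(21,-21,48),(287.5,162))][:7]
    m,r=fitpose(mp,o,[0.]);print("motor y",m);print(r.round(1).tolist())
    pickle.dump(dict(DK=DK,L=L,M=M,S=S,T=T,m=m),open("pose.pkl","wb"))
    g=(0,255,0);w=[]
    for n,d in(("L",(120,68,50)),("M",(105,62,42)),("S",(90,56,36))):
        p={"L":L,"M":M,"S":S}[n];w.append((box(*d,[p[0],p[1],0],rz(p[2])),g))
    w.append((box(156,156,22,[T[0],T[1],0],rz(T[2])),g))
    for i in(-35,35):
        w.append((box(54,54,12,tp(T,(i,-35,10))[0],rz(T[2])),g)); w.append((box(42,42,48,tp(T,(i,35,10))[0],rz(T[2])),(0,255,255)))
    Rd=rz(DK[2])@RD
    w.append((box(42,42,48,deckpt(DK,(21,m[0],0))[0],Rd),(0,255,255)))
    w.append((box(164,170,0,deckpt(DK,(82,0,0))[0],Rd),g));w.append((box(0,170,120,deckpt(DK,(0,0,0))[0],Rd),g))
    crop(t,85,150,345,125,2,"pics/w1.png",w)
    crop(t,300,155,130,105,6,"pics/w1.png",w);crop(t,90,150,165,125,4,"pics/w2.png",w)
    crop(s,80,195,160,95,5,"pics/w3.png",w);crop(s,230,125,140,105,5,"pics/w4.png",w)
    A=[cv2.imread(f"pics/w{i}.png") for i in(1,2,3,4)]
    A=[cv2.resize(a,(800,600)) for a in A]
E
python3 fit0.py
```

```text
deck [597.978 173.053  -1.552]
[[2.1, 0.2], [2.9, 1.0], [-1.2, -0.8], [-1.2, 0.5], [0.3, 1.2], [0.1, 1.4], [-0.1, -1.3], [0.5, -1.9], [-0.0, 1.4]]
L [ 500.493 -388.071   -7.658]
[[0.7, -0.8], [0.2, 0.5], [0.2, 0.0], [0.1, 0.5], [1.5, -1.6], [0.0, -0.4], [-1.0, -0.6], [-1.2, -1.4], [1.5, 1.7], [1.2, 0.6], [-0.0, 0.8]]
M [ 630.389 -215.137  -26.368]
[[-0.1, -0.6], [-0.0, -0.5], [-1.2, 0.6], [-0.0, -0.1], [0.4, 0.7], [-0.4, -0.2], [0.0, -0.1], [-0.0, 0.3], [-1.0, -0.3]]
S [ 452.608 -205.605    4.429]
[[0.1, 0.9], [0.0, 0.3], [-0.1, 1.5], [0.2, 0.9], [1.1, 2.2], [-0.5, 0.5], [0.9, 1.2], [2.1, 3.0], [0.1, -0.6], [-0.3, 0.4]]
T [4.62248e+02 3.95927e+02 7.80000e-02]
[[0.7, -1.1], [1.4, 0.3], [-0.3, 1.4], [-1.6, -1.0], [0.8, 0.1], [0.5, 0.6], [0.3, -0.2], [-0.2, 0.6], [-1.1, -0.0], [-0.8, -0.8]]
motor y [-23.11506619]
[[1.1, 0.6], [1.0, -1.2], [1.4, 0.7], [2.3, -0.1], [0.8, 0.5], [0.1, -0.0], [1.1, 1.4]]
```

```bash
sed -i 's/(168.7,161.5)/(170,162)/;s/(169.2,225)/(170.5,224.7)/;s/(248,161.5))/(246.5,162))/;s/(250.2,222.7)/(248.2,222.5)/' fit0.py; python3 fit0.py
```

```text
deck [597.074 174.722  -1.554]
[[0.3, -0.0], [0.9, 1.6], [-0.3, -0.9], [0.1, 1.1], [0.5, 0.9], [0.2, 1.2], [0.1, -1.6], [0.5, -2.3], [0.0, 1.1]]
L [ 500.493 -388.071   -7.658]
[[0.7, -0.8], [0.2, 0.5], [0.2, 0.0], [0.1, 0.5], [1.5, -1.6], [0.0, -0.4], [-1.0, -0.6], [-1.2, -1.4], [1.5, 1.7], [1.2, 0.6], [-0.0, 0.8]]
M [ 630.389 -215.137  -26.368]
[[-0.1, -0.6], [-0.0, -0.5], [-1.2, 0.6], [-0.0, -0.1], [0.4, 0.7], [-0.4, -0.2], [0.0, -0.1], [-0.0, 0.3], [-1.0, -0.3]]
S [ 452.608 -205.605    4.429]
[[0.1, 0.9], [0.0, 0.3], [-0.1, 1.5], [0.2, 0.9], [1.1, 2.2], [-0.5, 0.5], [0.9, 1.2], [2.1, 3.0], [0.1, -0.6], [-0.3, 0.4]]
T [4.62248e+02 3.95927e+02 7.80000e-02]
[[0.7, -1.1], [1.4, 0.3], [-0.3, 1.4], [-1.6, -1.0], [0.8, 0.1], [0.5, 0.6], [0.3, -0.2], [-0.2, 0.6], [-1.1, -0.0], [-0.8, -0.8]]
motor y [-22.23768732]
[[0.5, 0.6], [0.3, -1.1], [0.8, 0.8], [1.7, -0.0], [0.2, 0.5], [-0.5, -0.0], [1.5, 1.2]]
```

View pics/w2.png

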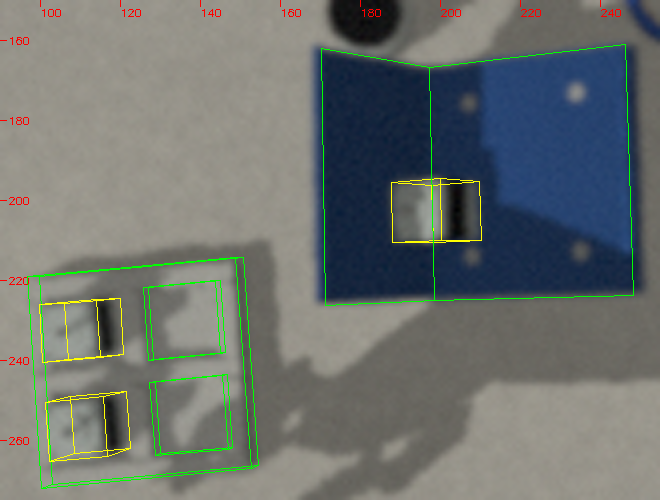

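View pics/w4.png

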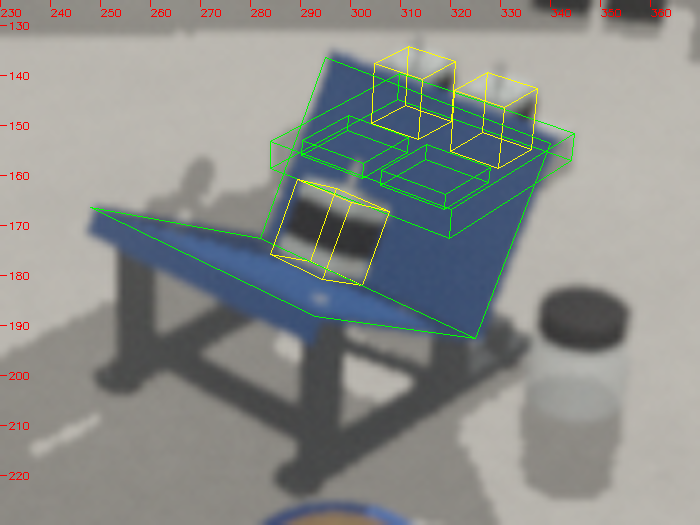

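View pics/w1.png

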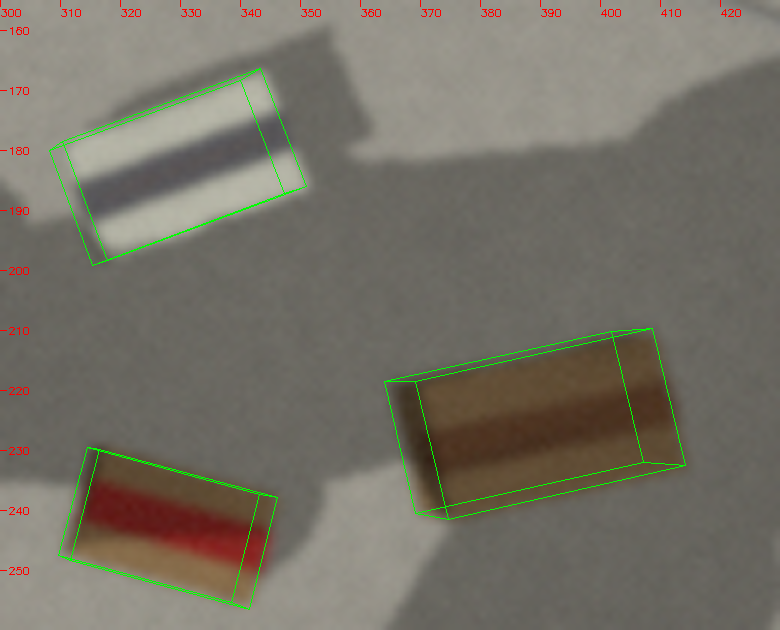

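View pics/w3.png

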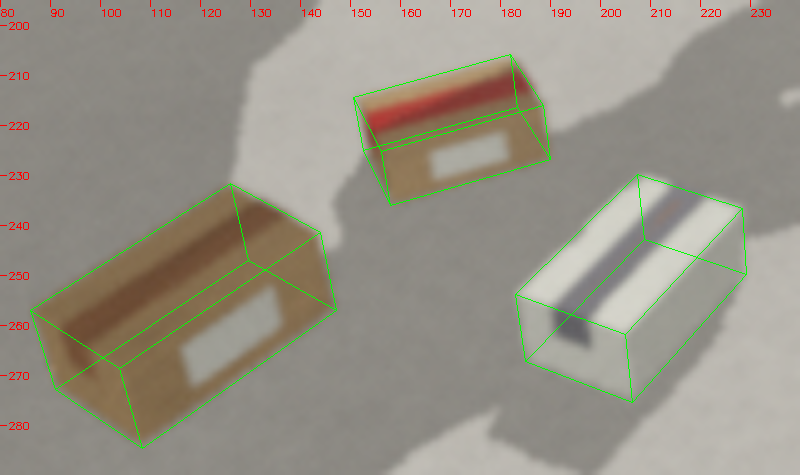

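```bash
cat > go.py <<'E'
from h import *
from fit0 import deckpt,RD,D
P=pickle.load(open("pose.pkl","rb"));DK=P["DK"]
def go(target,yang,n=None,step=40,start=None):
    """target=TCP world; prints rows in tool frame"""
    from station import sense
    s=sense();p=np.array(s["position"]) if start is None else np.array(start[0]);Rm=R.from_quat(s["tcp_rot"]).as_matrix()
    ya=np.arctan2(Rm[1,1],Rm[0,1]) if start is None else start[1]
    d=np.array(target)-p;da=(yang-ya+np.pi)%(2*np.pi)-np.pi
    n=n or max(1,int(np.ceil(max(np.linalg.norm(d)/step,abs(da)/.15))))
    rows=[]
    for i in range(n):
        a=ya+da*i/n;y=np.array([np.cos(a),np.sin(a),0]);z=np.array([0,0,-1.]);x=np.cross(y,z)
        rows.append([round(float(v@d/n),1) for v in(x,y,z)]+[round(-da/n,4)])
    print("d",d.round(1),"da",round(da,3),"n",n)
    for r in rows: print(r)
    return np.array(target),yang
def st():
    from station import sense
    s=sense();Rm=R.from_quat(s["tcp_rot"]).as_matrix()
    print("t",round(s["time"],2),"pos",np.array(s["position"]).round(1),"yang",round(np.arctan2(Rm[1,1],Rm[0,1]),4),"zdir",Rm[:,2].round(3),"F",np.array(s["wrist_force"]).round(1),"M",np.array(s["moment"]).round(2),"op",round(s["opening"],3),"q",np.array(s["joint_positions"]).round(2))
E
python3 - <<'E'
from go import *
st()
g=deckpt(DK,(21,P["m"][0],34))[0];print("grip",g)
ya=DK[2]+np.pi/2
a=go([g[0],g[1],220],ya,step=45)
go(g-[0,0,22],ya,start=a)
print(deckpt(DK,[(0,0,0),(0,0,120)]), P)
E
```

```text
t 0.2 pos [186.9 596.3 230.9] yang 1.267 zdir [-0.    -0.001 -1.   ] F [-0.8 -0.4  0.5] M [-0.01 -0.05  0.01] op 1.002 q [ 1.16  0.49  1.56 -0.    1.09 -0.11]
grip [574.88381642 171.76251711  84.87912098]
d [ 388.  -424.5  -10.9] da -1.25 n 13
[-38.2, -22.2, 0.8, np.float64(0.0961)]
[-40.2, -18.5, 0.8, np.float64(0.0961)]
[-41.8, -14.5, 0.8, np.float64(0.0961)]
[-43.0, -10.4, 0.8, np.float64(0.0961)]
[-43.8, -6.3, 0.8, np.float64(0.0961)]
[-44.2, -2.0, 0.8, np.float64(0.0961)]
[-44.2, 2.2, 0.8, np.float64(0.0961)]
[-43.8, 6.5, 0.8, np.float64(0.0961)]
[-42.9, 10.6, 0.8, np.float64(0.0961)]
[-41.7, 14.7, 0.8, np.float64(0.0961)]
[-40.1, 18.6, 0.8, np.float64(0.0961)]
[-38.1, 22.4, 0.8, np.float64(0.0961)]
[-35.8, 26.0, 0.8, np.float64(0.0961)]
d [   0.     0.  -157.1] da 0.0 n 4
[0.0, 0.0, 39.3, np.float64(-0.0)]
[0.0, 0.0, 39.3, np.float64(-0.0)]
[0.0, 0.0, 39.3, np.float64(-0.0)]
[0.0, 0.0, 39.3, np.float64(-0.0)]
[[597.07417537 174.72197948  45.        ]
 [596.11155887 231.05034236 150.95371114]] {'DK': array([597.07417537, 174.72197948,  -1.55370862]), 'L': array([ 500.49334136, -388.0713784 ,   -7.65768359]), 'M': array([ 630.38858638, -215.1370159 ,  -26.36757144]), 'S': array([ 452.60759287, -205.60510443,    4.42865809]), 'T': array([4.62247561e+02, 3.95927378e+02, 7.75184654e-02]), 'm': array([-22.23768732])}
```

carry_out(plan=[{"tx":-38,"ty":-22,"tz":1,"twist":0.096,"fingers":1},{"tx":-40,"ty":-18.5,"tz":1,"twist":0.096,"fingers":1},{"tx":-42,"ty":-14.5,"tz":1,"twist":0.096,"fingers":1},{"tx":-43,"ty":-10.5,"tz":1,"twist":0.096,"fingers":1},{"tx":-44,"ty":-6.5,"tz":1,"twist":0.096,"fingers":1},{"tx":-44,"ty":-2,"tz":1,"twist":0.096,"fingers":1},{"tx":-44,"ty":2,"tz":1,"twist":0.096,"fingers":1},{"tx":-44,"ty":6.5,"tz":1,"twist":0.096,"fingers":1},{"tx":-43,"ty":10.5,"tz":1,"twist":0.096,"fingers":1},{"tx":-42,"ty":14.5,"tz":1,"twist":0.096,"fingers":1},{"tx":-40,"ty":18.5,"tz":1,"twist":0.096,"fingers":1},{"tx":-38,"ty":22.5,"tz":1,"twist":0.096,"fingers":1},{"tx":-36,"ty":26,"tz":1,"twist":0.096,"fingers":1},{"fingers":1}])

```text
$.plan[13]: bad value
```

Run:
```python
from go import *
st()
g=deckpt(DK,(21,P["m"][0],34))[0]
go(g-[0,0,22],DK[2]+np.pi/2)
```

```text
t 0.2 pos [186.9 596.3 230.9] yang 1.267 zdir [-0.    -0.001 -1.   ] F [-0.8 -0.4  0.5] M [-0.01 -0.05  0.01] op 1.002 q [ 1.16  0.49  1.56 -0.    1.09 -0.11]
d [ 388.  -424.5 -168.1] da -1.25 n 15
[-33.1, -19.3, 11.2, np.float64(0.0833)]
[-34.6, -16.4, 11.2, np.float64(0.0833)]
[-35.9, -13.5, 11.2, np.float64(0.0833)]
[-36.9, -10.5, 11.2, np.float64(0.0833)]
[-37.6, -7.4, 11.2, np.float64(0.0833)]
[-38.1, -4.2, 11.2, np.float64(0.0833)]
[-38.3, -1.0, 11.2, np.float64(0.0833)]
[-38.3, 2.2, 11.2, np.float64(0.0833)]
[-38.0, 5.4, 11.2, np.float64(0.0833)]
[-37.4, 8.5, 11.2, np.float64(0.0833)]
[-36.6, 11.6, 11.2, np.float64(0.0833)]
[-35.5, 14.6, 11.2, np.float64(0.0833)]
[-34.1, 17.5, 11.2, np.float64(0.0833)]
[-32.6, 20.3, 11.2, np.float64(0.0833)]
[-30.8, 22.9, 11.2, np.float64(0.0833)]
```

carry_out(plan=[{"tx":-38,"ty":-22,"tz":1,"twist":0.096,"fingers":1},{"tx":-40,"ty":-18.5,"tz":1,"twist":0.096,"fingers":1},{"tx":-42,"ty":-14.5,"tz":1,"twist":0.096,"fingers":1},{"tx":-43,"ty":-10.5,"tz":1,"twist":0.096,"fingers":1},{"tx":-44,"ty":-6.5,"tz":1,"twist":0.096,"fingers":1},{"tx":-44,"ty":-2,"tz":1,"twist":0.096,"fingers":1},{"tx":-44,"ty":2,"tz":1,"twist":0.096,"fingers":1},{"tx":-44,"ty":6.5,"tz":1,"twist":0.096,"fingers":1},{"tx":-43,"ty":10.5,"tz":1,"twist":0.096,"fingers":1},{"tx":-42,"ty":14.5,"tz":1,"twist":0.096,"fingers":1},{"tx":-40,"ty":18.5,"tz":1,"twist":0.096,"fingers":1},{"tx":-38,"ty":22.5,"tz":1,"twist":0.096,"fingers":1},{"tx":-36,"ty":26,"tz":1,"twist":0.096,"fingers":1},{"tx":0,"ty":0,"tz":0,"twist":0,"fingers":1}])

```text
time: 1.95
position: [576.1, 169.6, 217.7]
tcp_rot: [0.702, 0.712, -0.0, -0.0]
wrist_force: [-1.0, 0.6, 0.3]
opening: 0.998
```

Run:
```python
from go import *
st()
g=deckpt(DK,(21,P["m"][0],34))[0]
go(g-[0,0,22],DK[2]+np.pi/2)
```

```text
t 1.95 pos [576.1 169.6 217.7] yang 0.0151 zdir [-0. -0. -1.] F [-1.   0.6  0.3] M [-0.01  0.02 -0.02] op 0.998 q [ 0.18  0.47  1.64 -0.    1.03  0.16]
d [  -1.2    2.2 -154.9] da 0.002 n 4
[0.5, -0.3, 38.7, np.float64(-0.0005)]
[0.5, -0.3, 38.7, np.float64(-0.0005)]
[0.5, -0.3, 38.7, np.float64(-0.0005)]
[0.5, -0.3, 38.7, np.float64(-0.0005)]
```

carry_out(plan=[{"tx":0.5,"ty":-0.3,"tz":45,"twist":0,"fingers":1},{"tx":0.5,"ty":-0.3,"tz":45,"twist":0,"fingers":1},{"tx":0.5,"ty":-0.3,"tz":40,"twist":0,"fingers":1},{"tx":0.5,"ty":-0.3,"tz":25,"twist":0,"fingers":1},{"tx":0,"ty":0,"tz":0,"twist":0,"fingers":0.3},{"tx":0,"ty":0,"tz":0,"twist":0,"fingers":0.3}])

```text
time: 2.7
position: [573.6, 174.2, 64.4]
tcp_rot: [0.7, 0.714, 0.001, 0.0]
wrist_force: [0.6, 0.0, 0.0]
opening: 0.653
```

Run:
```python
from go import *
st()
s,t=cam("scene"),cam("top")
crop(t,140,140,120,100,6,"pics/a1.png");crop(s,220,90,140,120,5,"pics/a2.png")
```

```text
t 2.7 pos [573.6 174.2  64.4] yang 0.0199 zdir [ 0.001  0.    -1.   ] F [0.6 0.  0. ] M [ 0.01 -0.04  0.  ] op 0.653 q [0.18 0.66 1.77 0.   0.71 0.16]
```

View pics/a1.png

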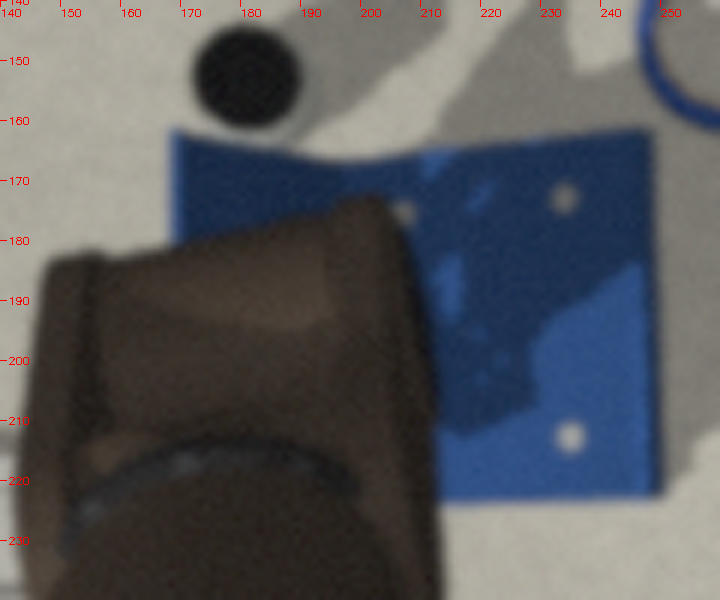

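View pics/a2.png

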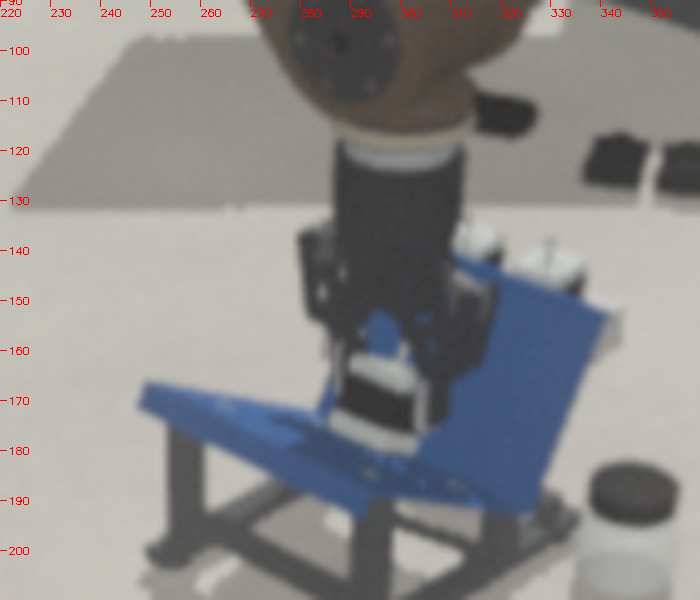

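carry_out(plan=[{"tx":-1.5,"ty":0,"tz":0,"twist":0,"fingers":-1},{"tx":0,"ty":0,"tz":0,"twist":0,"fingers":-1},{"tx":0,"ty":0,"tz":0,"twist":0,"fingers":-1},{"tx":0,"ty":0,"tz":0,"twist":0,"fingers":-1},{"tx":0,"ty":0,"tz":0,"twist":0,"fingers":-1}])

```text
time: 3.42
position: [574.1, 172.6, 64.7]
tcp_rot: [0.7, 0.714, 0.001, 0.001]
wrist_force: [-0.2, 3.7, 5.3]
opening: 0.485
```

Run:
```python
from go import *
st();st()
```

```text
t 3.42 pos [574.1 172.6  64.7] yang 0.0188 zdir [ 0.002  0.001 -1.   ] F [-0.2  3.7  5.3] M [ 0.54  0.21 -0.06] op 0.485 q [0.18 0.66 1.77 0.   0.71 0.16]
t 3.42 pos [574.1 172.6  64.7] yang 0.0188 zdir [ 0.002  0.001 -1.   ] F [-0.2  3.7  5.3] M [ 0.54  0.21 -0.06] op 0.485 q [0.18 0.66 1.77 0.   0.71 0.16]
```

carry_out(plan=[{"tx":-1,"ty":0,"tz":-20,"twist":0,"fingers":-1},{"tx":0,"ty":0,"tz":-40,"twist":0,"fingers":-1},{"tx":0,"ty":0,"tz":-40,"twist":0,"fingers":-1},{"tx":0,"ty":0,"tz":-25,"twist":0,"fingers":-1},{"tx":20,"ty":0,"tz":-20,"twist":0,"fingers":-1},{"tx":40,"ty":0,"tz":0,"twist":0,"fingers":-1},{"tx":40,"ty":0,"tz":0,"twist":0,"fingers":-1},{"tx":25,"ty":0,"tz":0,"twist":0,"fingers":-1},{"tx":0,"ty":0,"tz":0,"twist":0,"fingers":-1}])

```text
time: 4.55
position: [570.7, 297.3, 208.1]
tcp_rot: [0.7, 0.714, -0.0, -0.0]
wrist_force: [0.1, -0.9, -2.7]
opening: 0.487
```

Run:
```python
from go import *
st()
s,t=cam("scene"),cam("top")
crop(s,250,60,140,110,5,"pics/a3.png")
```

```text
t 4.55 pos [570.7 297.3 208.1] yang 0.021 zdir [-0. -0. -1.] F [ 0.1 -0.9 -2.7] M [ 0.01 -0.02  0.01] op 0.487 q [0.38 0.54 1.54 0.   1.07 0.36]
```

View pics/a3.png

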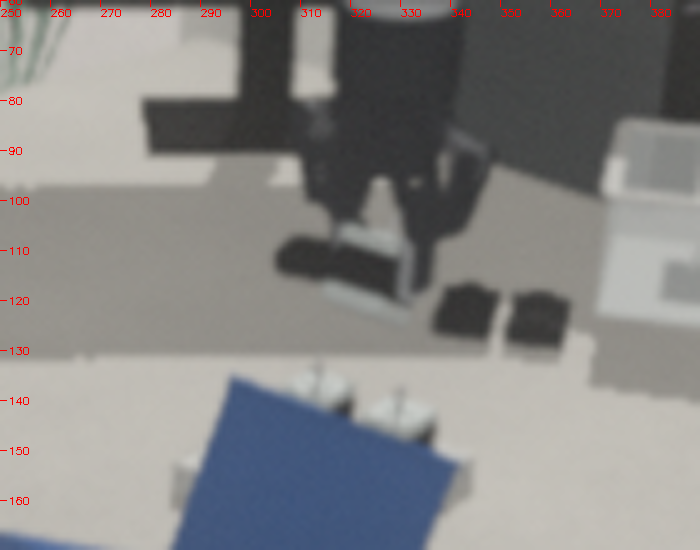

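```bash
cat > mw.py <<'E'
from go import *
from station import sense
def motorwires(tcp,ya,tilt,h=34,up=22,c=(0,255,0)):
    # motor axis leaning toward deck -x by tilt
    Rm=rz(ya-np.pi/2)@R.from_euler('y',-tilt).as_matrix()
    o=np.array(tcp)+[0,0,up]-Rm@[0,0,h]
    return (box(42,42,48,o,Rm),c)
E
python3 - <<'E'
from mw import *
s=cam("scene");q=sense()
w=[motorwires(q["position"],.02,D),motorwires(q["position"],.02,0,c=(0,0,255))]
crop(s,290,80,70,60,10,"pics/a4.png",w);crop(s,290,80,70,60,10,"pics/a5.png")
a=np.hstack([cv2.imread("pics/a5.png")[:, ::1],cv2.imread("pics/a4.png")]);cv2.imwrite("pics/a6.png",cv2.resize(a,(800,343)))
E
```

```text
(no output)
```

View pics/a6.png

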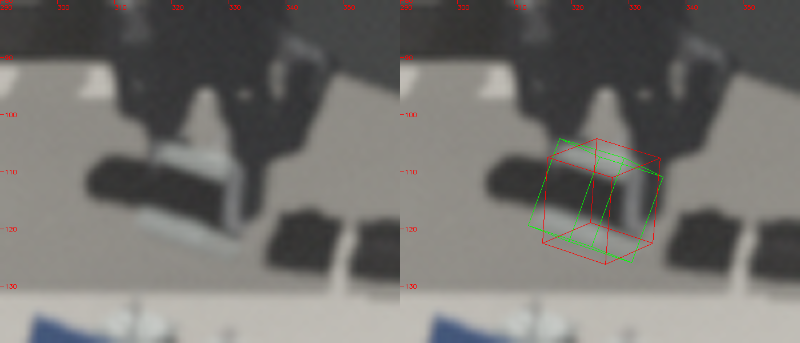

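Run:
```python
from mw import *
s=cam("scene");q=sense()
A=[]
for h,ti in((30,D),(30,D*1.15),(30,D*.7)):
    crop(s,300,90,45,45,8,"pics/x.png",[motorwires(q["position"],.02,ti,h=h)]);A.append(cv2.imread("pics/x.png")[:,:260*8])
cv2.imwrite("pics/a7.png",cv2.resize(np.hstack(A),(799,266)))
```

```text
(no output)
```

View pics/a7.png

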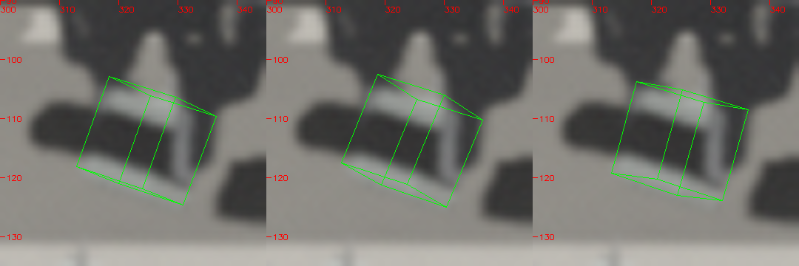

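carry_out(plan=[{"tx":-15,"ty":0,"tz":30,"twist":0,"fingers":-1},{"tx":-9,"ty":0,"tz":30,"twist":0,"fingers":-1},{"tx":0,"ty":0,"tz":7,"twist":0,"fingers":-1},{"tx":0,"ty":0,"tz":0,"twist":0,"fingers":-1}])

```text
time: 5.25
position: [571.9, 272.0, 141.7]
tcp_rot: [0.701, 0.714, 0.0, 0.0]
wrist_force: [0.2, 0.4, -2.6]
opening: 0.486
```

Run:
```python
from mw import *
st();s=cam("scene");q=sense()
crop(s,270,90,90,75,8,"pics/a8.png")
```

```text
t 5.25 pos [571.9 272.  141.7] yang 0.0184 zdir [ 0.  0. -1.] F [ 0.2  0.4 -2.6] M [ 0.03  0.01 -0.02] op 0.486 q [0.34 0.6  1.63 0.   0.91 0.32]
```

View pics/a8.png

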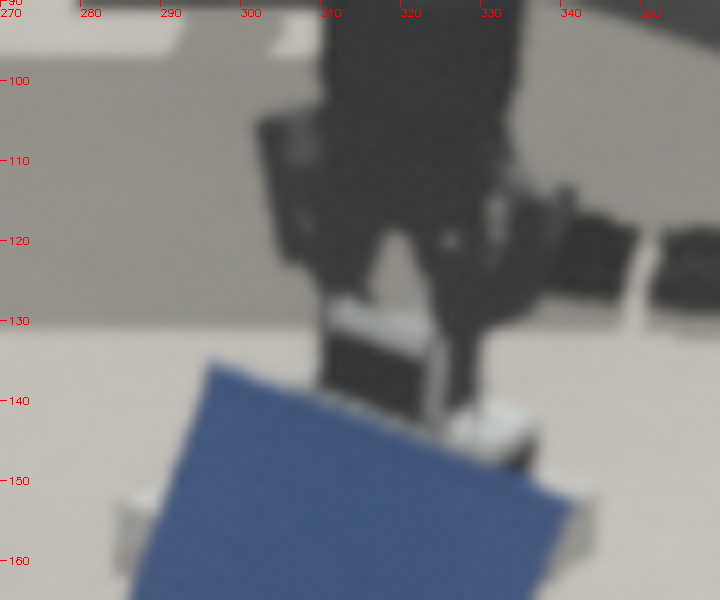

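carry_out(plan=[{"tx":-3,"ty":0,"tz":0,"twist":0,"fingers":-1},{"tx":-2,"ty":0,"tz":0,"twist":0,"fingers":-1},{"tx":-2,"ty":0,"tz":0,"twist":0,"fingers":-1}])

```text
time: 5.68
position: [571.8, 265.6, 141.8]
tcp_rot: [0.7, 0.714, 0.001, -0.0]
wrist_force: [-1.7, 11.7, -3.5]
opening: 0.482
```

carry_out(plan=[{"tx":-2.5,"ty":0,"tz":-2.5,"twist":0,"fingers":-1},{"tx":-2.5,"ty":0,"tz":-2.5,"twist":0,"fingers":-1}])

```text
time: 5.92
position: [571.7, 262.1, 145.8]
tcp_rot: [0.7, 0.714, 0.001, -0.001]
wrist_force: [1.1, 15.3, -13.5]
opening: 0.478
```

carry_out(plan=[{"tx":-2.5,"ty":0,"tz":-3,"twist":0,"fingers":-1},{"tx":-2.5,"ty":0,"tz":-3,"twist":0,"fingers":-1},{"tx":-1.5,"ty":0,"tz":-2,"twist":0,"fingers":-1}])

```text
time: 6.3
position: [571.5, 255.4, 153.4]
tcp_rot: [0.7, 0.714, 0.001, -0.001]
wrist_force: [-0.0, 15.1, -15.4]
opening: 0.487
```

Run:
```python
from mw import *
st();s=cam("scene");q=sense()
crop(s,270,90,90,75,8,"pics/a9.png")
```

```text
t 6.3 pos [571.5 255.4 153.4] yang 0.0187 zdir [-0.001  0.003 -1.   ] F [ -0.   15.1 -15.4] M [ 2.69 -0.03 -0.08] op 0.487 q [0.31 0.57 1.64 0.   0.93 0.29]
```

View pics/a9.png

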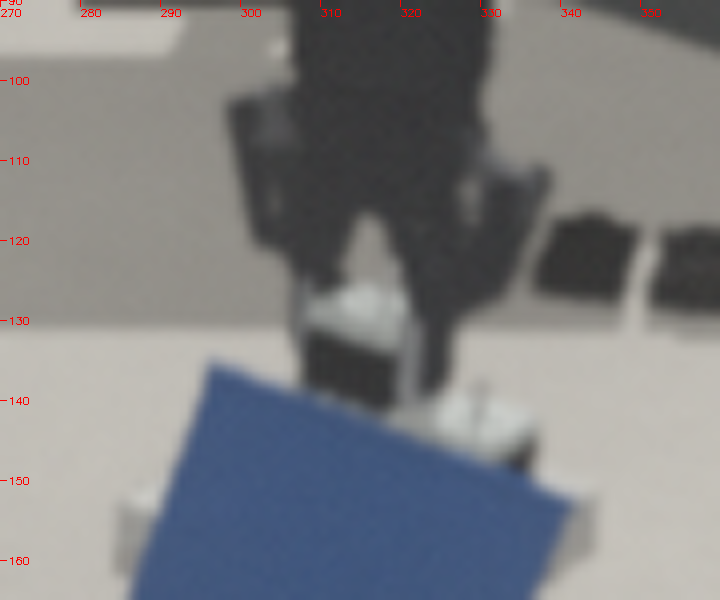

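carry_out(plan=[{"tx":-1,"ty":0,"tz":-1,"twist":0,"fingers":-1},{"tx":12,"ty":0,"tz":0,"twist":0,"fingers":-1},{"tx":30,"ty":0,"tz":-30,"twist":0,"fingers":-1},{"tx":0,"ty":0,"tz":-25,"twist":0,"fingers":-1},{"tx":0,"ty":0,"tz":0,"twist":0,"fingers":-1}])

```text
time: 6.98
position: [571.6, 295.3, 212.1]
tcp_rot: [0.7, 0.714, 0.002, 0.001]
wrist_force: [-0.0, 0.2, -4.6]
opening: 0.481
```

Run:
```python
from mw import *
st();s=cam("scene");q=sense()
A=[]
crop(s,295,75,55,60,8,"pics/x.png");A.append(cv2.imread("pics/x.png"))
for h,ti in((32,0),):
    crop(s,295,75,55,60,8,"pics/x.png",[motorwires(q["position"],.02,ti,h=h)]);A.append(cv2.imread("pics/x.png"))
cv2.imwrite("pics/b1.png",cv2.resize(np.hstack(A),(799,436)))
T=P["T"]
for i in(-35,35): print(np.array([i,-35,10])@rz(T[2]).T+[T[0],T[1],0])
```

```text
t 6.97 pos [571.6 295.3 212.1] yang 0.0196 zdir [ 0.003  0.001 -1.   ] F [-0.   0.2 -4.6] M [-0.01 -0.   -0.02] op 0.481 q [ 0.37  0.53  1.54 -0.    1.07  0.35]
[430.0630977  358.32205499  10.        ]
[499.85288406 363.74291466  10.        ]
```

View pics/b1.png

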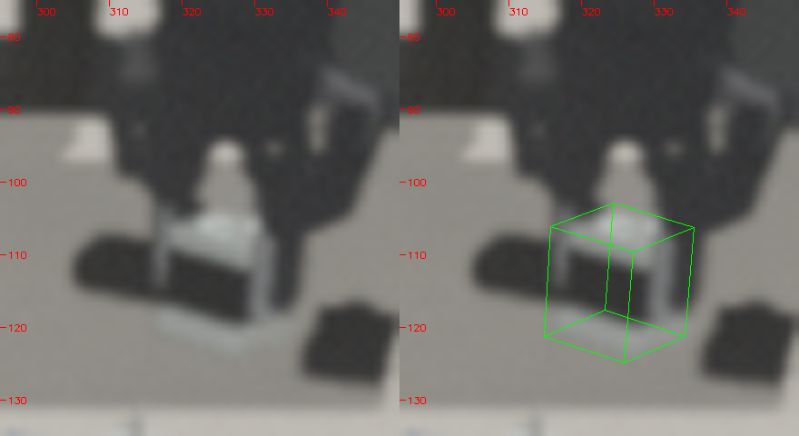

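Run:
```python
from go import *
a=go([499.9,363.7,110],.0775)
go([499.9,363.7,35],.0775,start=a)
```

```text
d [ -71.2   68.9 -100.5] da 0.058 n 4
[17.6, -17.5, 25.1, np.float64(-0.0146)]
[17.8, -17.2, 25.1, np.float64(-0.0146)]
[18.1, -16.9, 25.1, np.float64(-0.0146)]
[18.3, -16.7, 25.1, np.float64(-0.0146)]
d [  0.   0. -75.] da 0.0 n 2
[0.0, 0.0, 37.5, -0.0]
[0.0, 0.0, 37.5, -0.0]
```

carry_out(plan=[{"tx":18,"ty":-17.5,"tz":20,"twist":-0.0145,"fingers":-1},{"tx":18,"ty":-17.2,"tz":20,"twist":-0.0145,"fingers":-1},{"tx":18,"ty":-17,"tz":20,"twist":-0.0145,"fingers":-1},{"tx":18,"ty":-16.7,"tz":20,"twist":-0.0145,"fingers":-1},{"tx":0,"ty":0,"tz":35,"twist":0,"fingers":-1},{"tx":0,"ty":0,"tz":35,"twist":0,"fingers":-1},{"tx":0,"ty":0,"tz":15,"twist":0,"fingers":-1},{"tx":0,"ty":0,"tz":0,"twist":0,"fingers":-1}])

```text
time: 8.02
position: [499.5, 363.3, 44.2]
tcp_rot: [0.68, 0.734, -0.001, -0.0]
wrist_force: [-0.5, 0.1, -2.2]
opening: 0.483
```

Run:
```python
from mw import *
st();s=cam("scene");t=cam("top");q=sense()
crop(s,260,80,100,85,8,"pics/b2.png")
crop(t,85,180,100,95,6,"pics/b3.png")
```

```text
t 8.03 pos [499.5 363.3  44.2] yang 0.0766 zdir [-0.002 -0.001 -1.   ] F [-0.5  0.1 -2.2] M [-0.03 -0.03  0.01] op 0.483 q [0.52 0.71 1.73 0.   0.7  0.45]
```

View pics/b2.png

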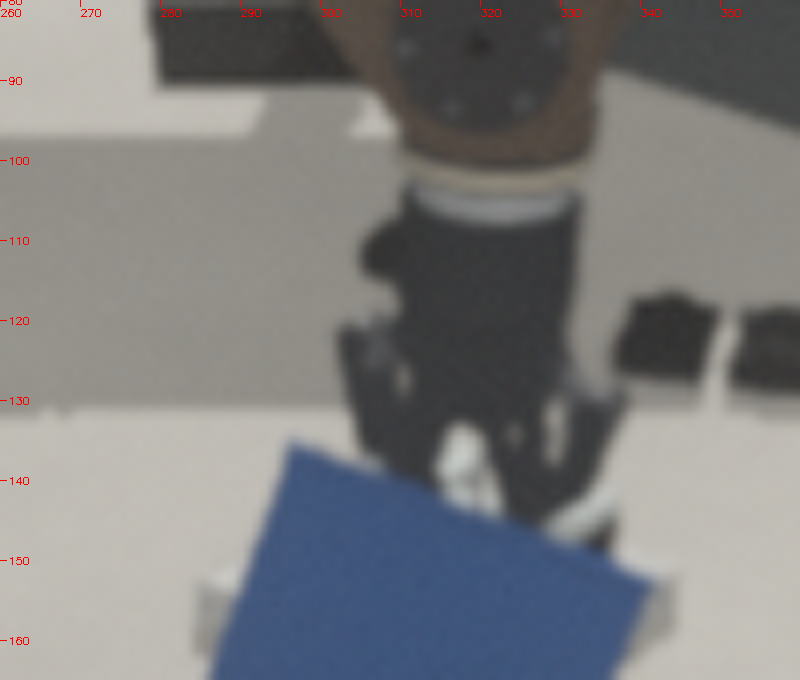

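View pics/b3.png

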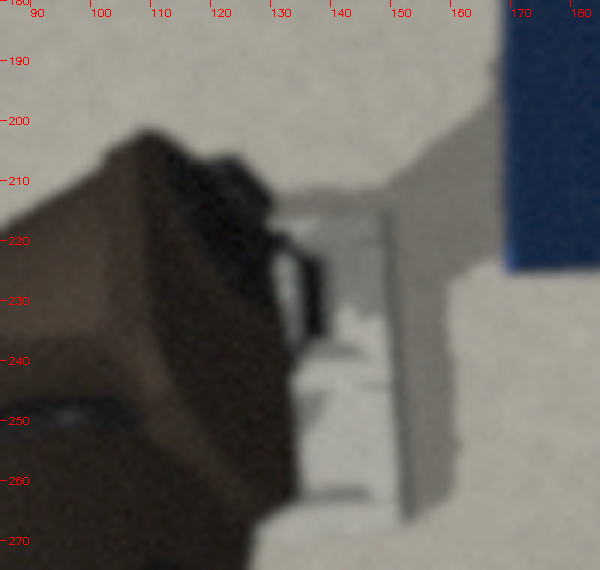

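carry_out(plan=[{"tx":0,"ty":0,"tz":9,"twist":0,"fingers":-1},{"tx":0,"ty":0,"tz":4,"twist":0,"fingers":-1},{"tx":0,"ty":0,"tz":2,"twist":0,"fingers":-1}])

```text
time: 8.5
position: [499.8, 363.8, 30.2]
tcp_rot: [0.679, 0.734, 0.0, -0.0]
wrist_force: [0.2, 0.3, -3.4]
opening: 0.487
```

carry_out(plan=[{"tx":0,"ty":0,"tz":2,"twist":0,"fingers":-1},{"tx":0,"ty":0,"tz":2,"twist":0,"fingers":-1}])

```text
time: 8.75
position: [500.0, 363.8, 27.0]
tcp_rot: [0.679, 0.734, 0.0, 0.0]
wrist_force: [-4.4, -5.4, 21.2]
opening: 0.485
```

carry_out(plan=[{"tx":0,"ty":0,"tz":1,"twist":0,"fingers":-1},{"tx":0,"ty":0,"tz":0.5,"twist":0,"fingers":-1}])

```text
time: 9.0
position: [500.0, 363.8, 26.9]
tcp_rot: [0.679, 0.734, 0.001, 0.0]
wrist_force: [-6.6, -7.2, 24.5]
opening: 0.485
```

Run:
```python
from mw import *
st();s=cam("scene");t=cam("top");q=sense()
crop(t,110,200,50,50,10,"pics/b4.png",[motorwires([500,363.7,26],.0775,0,h=38),motorwires([500,363.7,26],.0775,0.1,h=38,c=(0,0,255))])
```

```text
t 9.0 pos [500.  363.8  26.9] yang 0.0773 zdir [ 0.001  0.    -1.   ] F [-6.6 -7.2 24.5] M [-0.68  1.37  0.2 ] op 0.485 q [ 0.52  0.74  1.74 -0.    0.67  0.45]
```

View pics/b4.png

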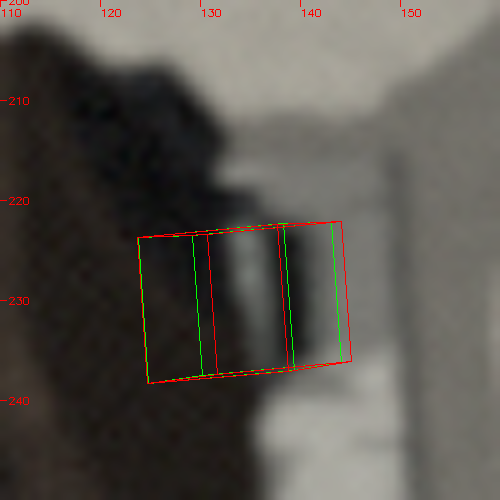

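Run:
```python
from mw import *
s=cam("scene")
A=[]
for h in(38,27):
    crop(s,295,110,50,50,8,"pics/x.png",[motorwires([500,363.7,26],.0775,0,h=h),motorwires([500,363.7,26],.0775,0,h=h,c=(0,0,255))]);A.append(cv2.imread("pics/x.png"))
crop(s,295,110,50,50,8,"pics/x.png");A.append(cv2.imread("pics/x.png"))
cv2.imwrite("pics/b5.png",cv2.resize(np.hstack(A),(799,266)))
```

```text
(no output)
```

View pics/b5.png

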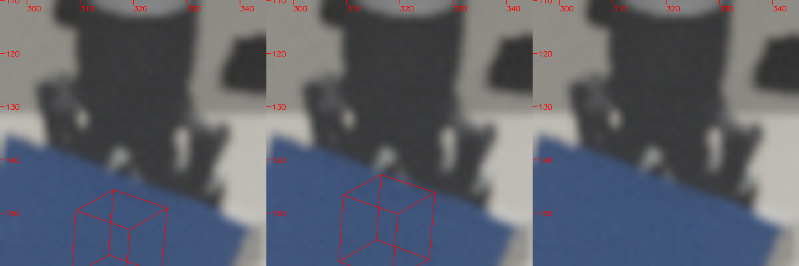

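carry_out(plan=[{"tx":-1,"ty":0,"tz":1,"twist":0,"fingers":-1},{"tx":-1,"ty":0,"tz":1,"twist":0,"fingers":-1}])

```text
time: 9.4
position: [500.3, 362.6, 26.1]
tcp_rot: [0.679, 0.734, 0.002, 0.0]
wrist_force: [-11.3, -2.8, 34.0]
opening: 0.485
```

Run:
```python
from mw import *
st()
```

```text
t 9.4 pos [500.3 362.6  26.1] yang 0.077 zdir [ 0.002  0.002 -1.   ] F [-11.3  -2.8  34. ] M [0.31 2.18 0.19] op 0.485 q [0.52 0.74 1.74 0.   0.66 0.44]
```

carry_out(plan=[{"tx":-2,"ty":0,"tz":-5,"twist":0,"fingers":-1},{"tx":-1,"ty":0,"tz":0,"twist":0,"fingers":-1},{"tx":0,"ty":0,"tz":2,"twist":0,"fingers":-1},{"tx":0,"ty":0,"tz":1,"twist":0,"fingers":-1}])

```text
time: 9.9
position: [500.4, 358.6, 26.2]
tcp_rot: [0.679, 0.734, 0.0, 0.0]
wrist_force: [-6.9, -8.5, 29.1]
opening: 0.484
```

Run:
```python
from mw import *
st()
t=cam("top")
crop(t,110,200,50,50,10,"pics/b6.png")
```

```text
t 9.9 pos [500.4 358.6  26.2] yang 0.0771 zdir [ 0. -0. -1.] F [-6.9 -8.5 29.1] M [-0.86  1.36  0.15] op 0.484 q [ 0.51  0.73  1.74 -0.    0.66  0.44]
```

View pics/b6.png

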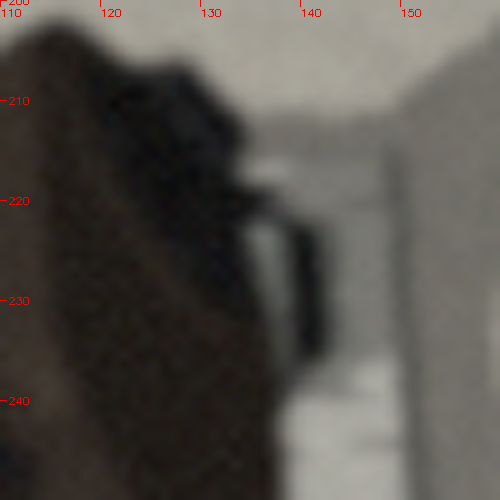

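carry_out(plan=[{"tx":3,"ty":0,"tz":-4,"twist":0,"fingers":-1},{"tx":3,"ty":0,"tz":0,"twist":0,"fingers":-1},{"tx":0,"ty":0,"tz":2.5,"twist":0,"fingers":-1},{"tx":-1,"ty":0,"tz":2,"twist":0,"fingers":-1},{"tx":-1.5,"ty":0,"tz":1,"twist":0,"fingers":-1},{"tx":0,"ty":0,"tz":0,"twist":0,"fingers":-1}])

```text
time: 10.7
position: [500.0, 363.4, 25.2]
tcp_rot: [0.679, 0.734, 0.001, -0.0]
wrist_force: [-8.0, 3.1, 21.7]
opening: 0.482
```

Run:
```python
from mw import *
st()
```

```text
t 10.7 pos [500.  363.4  25.2] yang 0.0771 zdir [ 0.002  0.002 -1.   ] F [-8.   3.1 21.7] M [1.05 1.47 0.15] op 0.482 q [0.52 0.74 1.74 0.   0.66 0.44]
```

carry_out(plan=[{"tx":0,"ty":0,"tz":0,"twist":0,"fingers":0.1},{"tx":0,"ty":0,"tz":0,"twist":0,"fingers":0.4},{"tx":0,"ty":0,"tz":0,"twist":0,"fingers":0.7},{"tx":0,"ty":0,"tz":-20,"twist":0,"fingers":0.8},{"tx":0,"ty":0,"tz":-40,"twist":0,"fingers":1},{"tx":0,"ty":0,"tz":-50,"twist":0,"fingers":1},{"tx":-30,"ty":0,"tz":-50,"twist":0,"fingers":1},{"tx":-40,"ty":0,"tz":-40,"twist":0,"fingers":1}])

```text
time: 11.7
position: [505.4, 292.2, 225.0]
tcp_rot: [0.679, 0.734, 0.001, 0.0]
wrist_force: [1.4, -1.5, -0.2]
opening: 0.998
```

Run:
```python
from mw import *
st()
t=cam("top");T=P["T"]
o=np.array([35,-35,10])@rz(T[2]).T+[T[0],T[1],0]
crop(t,85,200,85,75,9,"pics/b7.png",[(box(42,42,48,o,rz(T[2])),(0,255,0))])
L=P["L"]; ya=L[2]+np.pi/2
a=go([L[0],L[1],230],ya,step=55)
```

```text
t 11.7 pos [505.4 292.2 225. ] yang 0.0783 zdir [ 0.001  0.001 -1.   ] F [ 1.4 -1.5 -0.2] M [ 0.05 -0.01  0.04] op 0.998 q [0.41 0.44 1.67 0.   1.03 0.33]
d [-6.40e+00 -6.77e+02  2.00e-01] da 0.12 n 13
[-51.9, -4.5, -0.0, np.float64(-0.0092)]
[-51.8, -4.9, -0.0, np.float64(-0.0092)]
[-51.8, -5.4, -0.0, np.float64(-0.0092)]
[-51.7, -5.9, -0.0, np.float64(-0.0092)]
[-51.7, -6.4, -0.0, np.float64(-0.0092)]
[-51.6, -6.9, -0.0, np.float64(-0.0092)]
[-51.6, -7.3, -0.0, np.float64(-0.0092)]
[-51.5, -7.8, -0.0, np.float64(-0.0092)]
[-51.4, -8.3, -0.0, np.float64(-0.0092)]
[-51.3, -8.8, -0.0, np.float64(-0.0092)]
[-51.3, -9.2, -0.0, np.float64(-0.0092)]
[-51.2, -9.7, -0.0, np.float64(-0.0092)]
[-51.1, -10.2, -0.0, np.float64(-0.0092)]
```

View pics/b7.png

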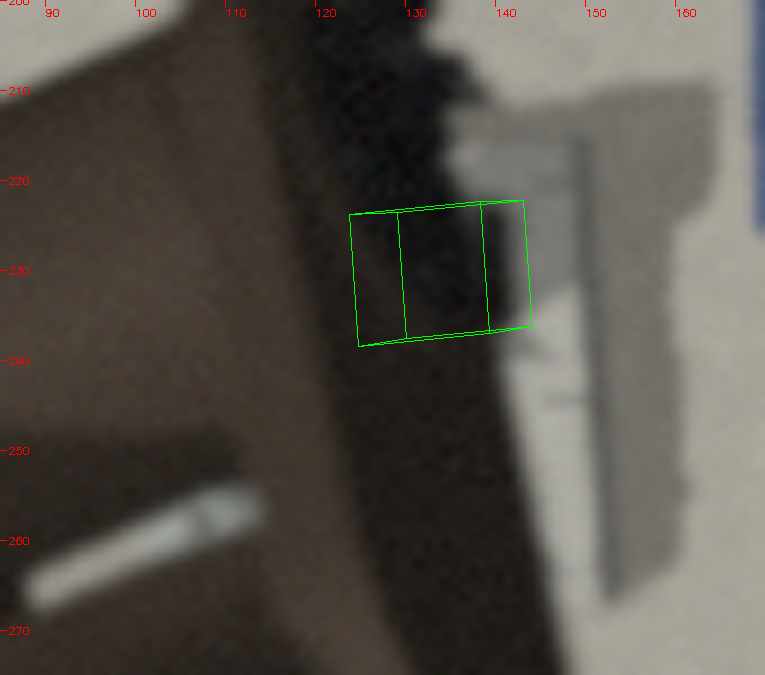

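carry_out(plan=[{"tx":-52,"ty":-4.5,"tz":0,"twist":-0.0092,"fingers":1},{"tx":-52,"ty":-5,"tz":0,"twist":-0.0092,"fingers":1},{"tx":-52,"ty":-5.5,"tz":0,"twist":-0.0092,"fingers":1},{"tx":-52,"ty":-6,"tz":0,"twist":-0.0092,"fingers":1},{"tx":-52,"ty":-6.5,"tz":0,"twist":-0.0092,"fingers":1},{"tx":-52,"ty":-7,"tz":0,"twist":-0.0092,"fingers":1},{"tx":-52,"ty":-7.3,"tz":0,"twist":-0.0092,"fingers":1},{"tx":-52,"ty":-8,"tz":0,"twist":-0.0092,"fingers":1},{"tx":-51,"ty":-8.5,"tz":0,"twist":-0.0092,"fingers":1},{"tx":-51,"ty":-9,"tz":0,"twist":-0.0092,"fingers":1},{"tx":-51,"ty":-9,"tz":0,"twist":-0.0092,"fingers":1},{"tx":-51,"ty":-10,"tz":0,"twist":-0.0092,"fingers":1},{"tx":-50,"ty":-10,"tz":0,"twist":-0.0092,"fingers":1},{"tx":0,"ty":0,"tz":0,"twist":0,"fingers":1}])

```text
time: 13.5
position: [497.4, -387.8, 222.2]
tcp_rot: [0.636, 0.772, -0.0, -0.0]
wrist_force: [-0.4, 0.8, -0.1]
opening: 1.003
```

Run:
```python
from mw import *
st()
s,t=cam("scene"),cam("top");T=P["T"]
o=np.array([35,-35,10])@rz(T[2]).T+[T[0],T[1],0]
crop(t,85,200,85,75,9,"pics/b8.png",[(box(42,42,48,o,rz(T[2])),(0,255,0))])
crop(s,75,130,270,160,3,"pics/b9.png")
```

```text
t 13.5 pos [ 497.4 -387.8  222.2] yang 0.1934 zdir [-0.  0. -1.] F [-0.4  0.8 -0.1] M [0.05 0.03 0.01] op 1.003 q [-0.77  0.51  1.55 -0.    1.08 -0.96]
```

View pics/b8.png

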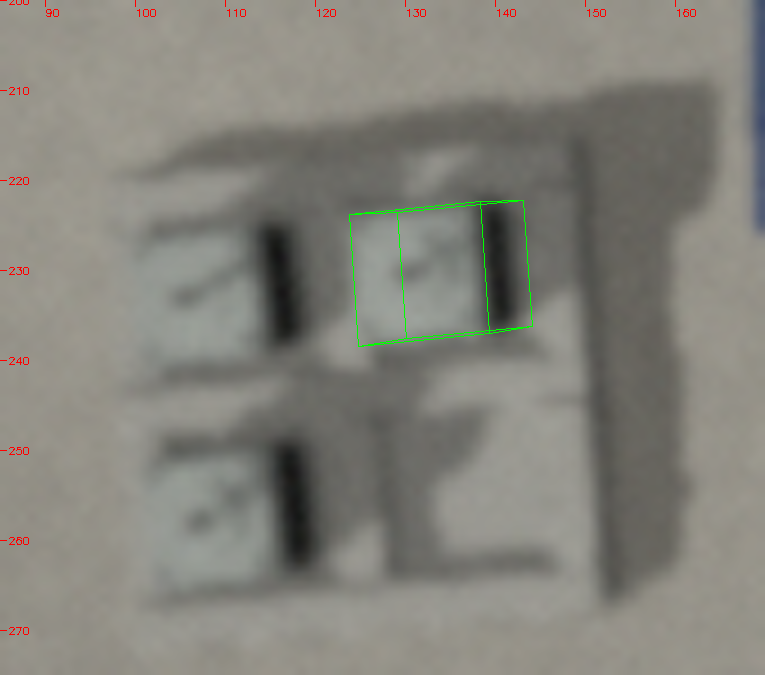

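View pics/b9.png

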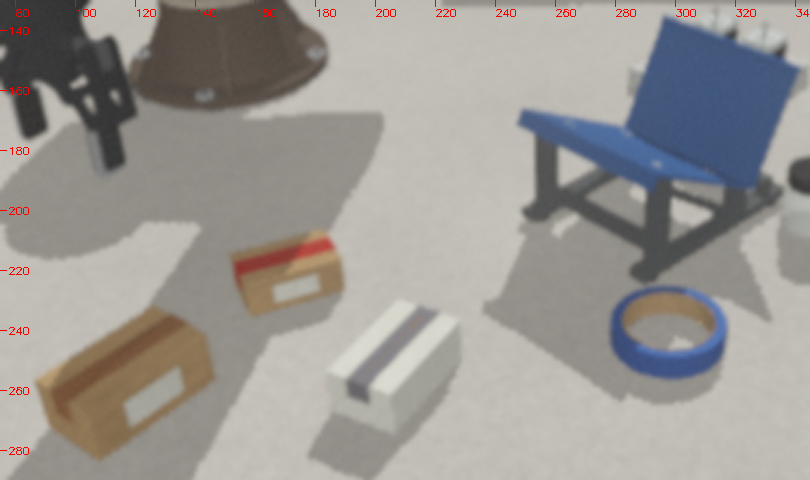

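Run:
```python
from mw import *
L=P["L"]; ya=L[2]+np.pi/2
g=np.array([L[0],L[1],0])+10*np.array([np.cos(L[2]),np.sin(L[2]),0])
a=go([g[0],g[1],70],ya)
go([g[0],g[1],5],ya,start=a)
```

```text
d [   4.8  -13.1 -152.6] da 0.001 n 4
[-3.4, 0.5, 38.1, np.float64(-0.0002)]
[-3.5, 0.5, 38.1, np.float64(-0.0002)]
[-3.5, 0.5, 38.1, np.float64(-0.0002)]
[-3.5, 0.5, 38.1, np.float64(-0.0002)]
d [  0.   0. -65.] da 0.0 n 2
[0.0, 0.0, 32.5, np.float64(-0.0)]
[0.0, 0.0, 32.5, np.float64(-0.0)]
```

carry_out(plan=[{"tx":-3.5,"ty":0.5,"tz":38,"twist":0,"fingers":1},{"tx":-3.5,"ty":0.5,"tz":38,"twist":0,"fingers":1},{"tx":-3.5,"ty":0.5,"tz":38,"twist":0,"fingers":1},{"tx":-3.5,"ty":0.5,"tz":38,"twist":0,"fingers":1},{"tx":0,"ty":0,"tz":15,"twist":0,"fingers":1}])

```text
time: 14.22
position: [502.6, -396.4, 54.5]
tcp_rot: [0.634, 0.773, 0.0, -0.001]
wrist_force: [0.5, -0.4, -0.5]
opening: 0.999
```

Run:
```python
from mw import *
st()
s,t=cam("scene"),cam("top")
crop(s,60,160,110,130,6,"pics/c1.png")
```

```text
t 14.22 pos [ 502.6 -396.4   54.5] yang 0.1977 zdir [-0.002  0.002 -1.   ] F [ 0.5 -0.4 -0.5] M [ 0.01  0.01 -0.05] op 0.999 q [-0.77  0.72  1.67  0.    0.76 -0.97]
```

View pics/c1.png

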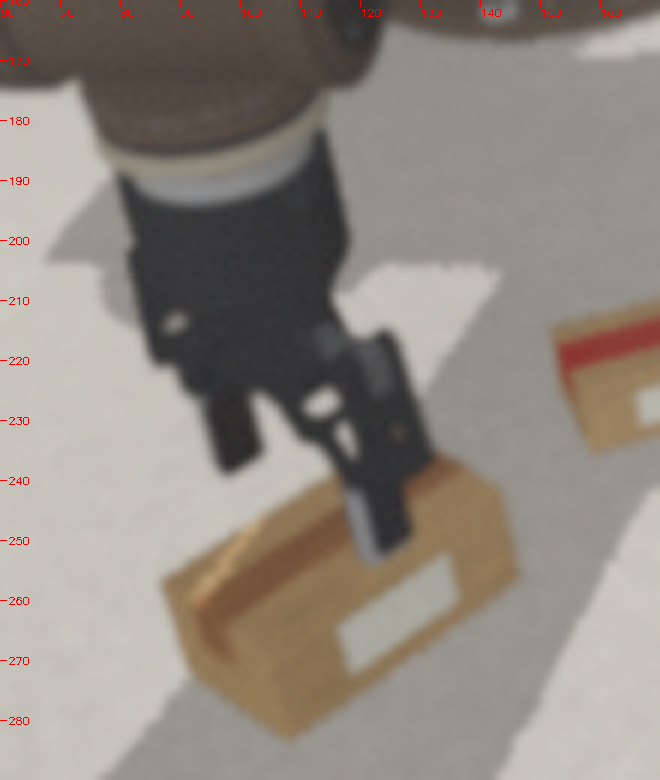

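carry_out(plan=[{"tx":0,"ty":0,"tz":15,"twist":0,"fingers":1},{"tx":0,"ty":0,"tz":10,"twist":0,"fingers":1},{"tx":0,"ty":0,"tz":0,"twist":0,"fingers":1}])

```text
time: 14.7
position: [502.6, -397.9, 30.8]
tcp_rot: [0.634, 0.773, 0.0, -0.0]
wrist_force: [-0.1, -0.2, 0.9]
opening: 1.003
```

carry_out(plan=[{"tx":0,"ty":0,"tz":15,"twist":0,"fingers":1},{"tx":0,"ty":0,"tz":10,"twist":0,"fingers":1},{"tx":0,"ty":0,"tz":0,"twist":0,"fingers":0.5},{"tx":0,"ty":0,"tz":0,"twist":0,"fingers":-1},{"tx":0,"ty":0,"tz":0,"twist":0,"fingers":-1},{"tx":0,"ty":0,"tz":0,"twist":0,"fingers":-1}])

```text
time: 15.45
position: [502.8, -398.0, 6.2]
tcp_rot: [0.634, 0.773, 0.0, -0.0]
wrist_force: [0.3, 0.3, -4.2]
opening: 0.791
```

Run:
```python
from mw import *
st()
```

```text
t 15.45 pos [ 502.8 -398.     6.2] yang 0.1967 zdir [-0.  0. -1.] F [ 0.3  0.3 -4.2] M [-0.09  0.04  0.05] op 0.791 q [-0.77  0.79  1.68  0.    0.67 -0.97]
```

```bash
cat >> mw.py <<'E'
ux=np.array([np.cos(DK[2]),np.sin(DK[2]),0])
YA=DK[2]+np.pi/2
def boxgrip(L,a,h,g,clr=0,tilt=0,zb=0):
    """pad-centre world for a box whose uphill bottom edge is on surface deck z=zb at deck x=L+g; tilt of box"""
    c=np.array([L+g,zb]); C=np.array([c[0]*np.cos(D)-c[1]*np.sin(D),45+c[0]*np.sin(D)+c[1]*np.cos(D)])
    r=-a*np.array([np.cos(tilt),np.sin(tilt)])+h*np.array([-np.sin(tilt),np.cos(tilt)])
    p=C+r
    return np.array([DK[0],DK[1],0])+p[0]*ux+[0,0,p[1]+clr]
E
python3 - <<'E'
from mw import *
h=33
p=boxgrip(120,50,h,8,clr=10)-[0,0,27]
print(p,boxgrip(120,50,h,8,tilt=D)-[0,0,27],boxgrip(120,50,h,0,tilt=D)-[0,0,27])
from station import sense
q=sense()["position"]
a=go(np.array(q)+[0,0,190],.197,step=50)
go([p[0],p[1],196],YA,step=50,start=a)
E
```

```text
[598.15094426 111.71388758 121.09236004] [597.98622774 121.35242144  83.75605246] [597.86553319 128.41497096  80.00027996]
d [  0.   0. 190.] da 0.0 n 4
[0.0, 0.0, -47.5, np.float64(-0.0001)]
[0.0, 0.0, -47.5, np.float64(-0.0001)]
[0.0, 0.0, -47.5, np.float64(-0.0001)]
[0.0, 0.0, -47.5, np.float64(-0.0001)]
d [ 9.540e+01  5.097e+02 -2.000e-01] da -0.18 n 11
[43.7, 17.6, 0.0, np.float64(0.0164)]
[44.0, 16.9, 0.0, np.float64(0.0164)]
[44.3, 16.1, 0.0, np.float64(0.0164)]
[44.6, 15.4, 0.0, np.float64(0.0164)]
[44.8, 14.7, 0.0, np.float64(0.0164)]
[45.0, 13.9, 0.0, np.float64(0.0164)]
[45.3, 13.2, 0.0, np.float64(0.0164)]
[45.5, 12.5, 0.0, np.float64(0.0164)]
[45.7, 11.7, 0.0, np.float64(0.0164)]
[45.8, 11.0, 0.0, np.float64(0.0164)]
[46.0, 10.2, 0.0, np.float64(0.0164)]
```

carry_out(plan=[{"tx":0,"ty":0,"tz":-20,"twist":0,"fingers":-1},{"tx":0,"ty":0,"tz":-45,"twist":0,"fingers":-1},{"tx":0,"ty":0,"tz":-50,"twist":0,"fingers":-1},{"tx":20,"ty":7,"tz":-50,"twist":0,"fingers":-1},{"tx":42,"ty":17,"tz":-25,"twist":0.0164,"fingers":-1},{"tx":44,"ty":17,"tz":0,"twist":0.0164,"fingers":-1},{"tx":44,"ty":16,"tz":0,"twist":0.0164,"fingers":-1},{"tx":44,"ty":15.5,"tz":0,"twist":0.0164,"fingers":-1},{"tx":45,"ty":14.5,"tz":0,"twist":0.0164,"fingers":-1},{"tx":45,"ty":14,"tz":0,"twist":0.0164,"fingers":-1},{"tx":45,"ty":13,"tz":0,"twist":0.0164,"fingers":-1},{"tx":45,"ty":12.5,"tz":0,"twist":0.0164,"fingers":-1},{"tx":45,"ty":11.5,"tz":0,"twist":0.0164,"fingers":-1},{"tx":45,"ty":11,"tz":0,"twist":0.0164,"fingers":-1},{"tx":25,"ty":5,"tz":0,"twist":0.0164,"fingers":-1},{"tx":0,"ty":0,"tz":0,"twist":0,"fingers":-1}])

```text
time: 17.45
position: [596.4, 108.2, 197.5]
tcp_rot: [0.7, 0.714, 0.001, 0.0]
wrist_force: [0.2, -0.3, -3.8]
opening: 0.79
```

Run:
```python
from mw import *
st()
p=boxgrip(120,50,33,8,clr=10)-[0,0,27]
go(p,YA)
s=cam("scene");q=sense()
from h import box
g=np.array(q["position"])+[0,0,27]
o=g-ux*10-[0,0,33]
crop(s,210,70,150,120,5,"pics/c2.png",[(box(120,68,50,o,rz(DK[2])),(0,255,0))])
```

```text
t 17.45 pos [596.4 108.2 197.5] yang 0.0186 zdir [ 0.001  0.    -1.   ] F [ 0.2 -0.3 -3.8] M [-0.04  0.01 -0.05] op 0.79 q [0.07 0.5  1.65 0.   1.   0.05]
d [  1.7   3.5 -76.4] da -0.002 n 2
[1.7, 0.9, 38.2, np.float64(0.0008)]
[1.7, 0.9, 38.2, np.float64(0.0008)]
```

View pics/c2.png

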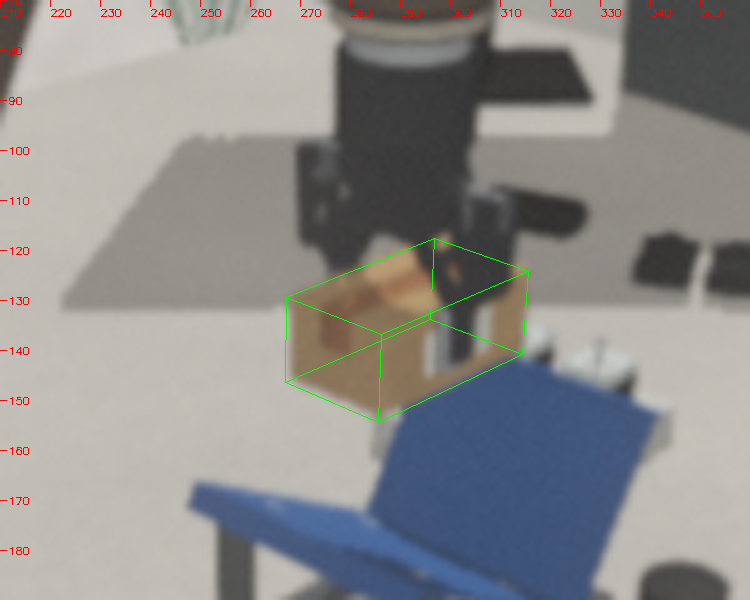

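carry_out(plan=[{"tx":1.7,"ty":0.8,"tz":38,"twist":0,"fingers":-1},{"tx":1.7,"ty":0.8,"tz":30,"twist":0,"fingers":-1},{"tx":0,"ty":0,"tz":9,"twist":0,"fingers":-1},{"tx":0,"ty":0,"tz":4,"twist":0,"fingers":-1},{"tx":0,"ty":0,"tz":0,"twist":0,"fingers":-1}])

```text
time: 18.12
position: [598.5, 109.7, 116.3]
tcp_rot: [0.701, 0.713, 0.0, 0.0]
wrist_force: [0.3, -0.8, -3.4]
opening: 0.789
```

carry_out(plan=[{"tx":0,"ty":0,"tz":2,"twist":0,"fingers":-1},{"tx":0,"ty":0,"tz":2,"twist":0,"fingers":-1},{"tx":0,"ty":0,"tz":2,"twist":0,"fingers":-1}])

```text
time: 18.5
position: [598.6, 110.7, 111.0]
tcp_rot: [0.701, 0.713, 0.001, 0.001]
wrist_force: [-3.3, 8.1, 18.0]
opening: 0.79
```

carry_out(plan=[{"tx":1.7,"ty":0,"tz":3.2,"twist":0,"fingers":-1},{"tx":1.7,"ty":0,"tz":3.2,"twist":0,"fingers":-1}])

```text
time: 18.75
position: [598.7, 113.9, 104.6]
tcp_rot: [0.701, 0.713, 0.001, 0.001]
wrist_force: [-2.2, 1.5, 7.4]
opening: 0.788
```

carry_out(plan=[{"tx":1.6,"ty":0,"tz":3.3,"twist":0,"fingers":-1},{"tx":1.5,"ty":0,"tz":3.3,"twist":0,"fingers":-1},{"tx":1,"ty":0,"tz":3.5,"twist":0,"fingers":-1}])

```text
time: 19.12
position: [598.7, 117.8, 94.3]
tcp_rot: [0.701, 0.713, 0.001, 0.001]
wrist_force: [-0.6, 1.9, 8.0]
opening: 0.787
```

Run:
```python
from mw import *
st()
s=cam("scene");crop(s,210,90,150,120,5,"pics/c3.png")
```

```text
t 19.12 pos [598.7 117.8  94.3] yang 0.0166 zdir [ 0.003  0.    -1.   ] F [-0.6  1.9  8. ] M [-0.37  0.21 -0.14] op 0.787 q [ 0.09  0.63  1.73 -0.    0.78  0.07]
```

View pics/c3.png

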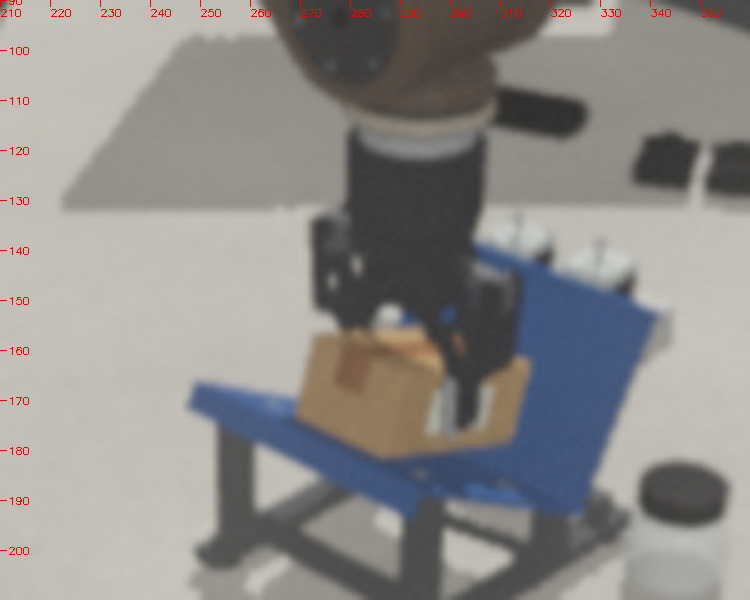

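carry_out(plan=[{"tx":0.8,"ty":0,"tz":3.5,"twist":0,"fingers":-1},{"tx":0.6,"ty":0,"tz":3.5,"twist":0,"fingers":-1},{"tx":0.4,"ty":0,"tz":2,"twist":0,"fingers":-1}])

```text
time: 19.55
position: [598.7, 119.5, 85.1]
tcp_rot: [0.701, 0.713, 0.001, 0.001]
wrist_force: [-1.1, 0.9, 7.7]
opening: 0.788
```

carry_out(plan=[{"tx":0.2,"ty":0,"tz":1.5,"twist":0,"fingers":-1},{"tx":0.2,"ty":0,"tz":1.5,"twist":0,"fingers":-1}])

```text
time: 19.8
position: [598.8, 119.8, 83.4]
tcp_rot: [0.701, 0.713, 0.001, 0.001]
wrist_force: [-8.0, -1.8, 32.6]
opening: 0.793
```

carry_out(plan=[{"tx":2.6,"ty":0,"tz":0.6,"twist":0,"fingers":-1},{"tx":2.6,"ty":0,"tz":1.2,"twist":0,"fingers":-1},{"tx":1.5,"ty":0,"tz":0.8,"twist":0,"fingers":-1}])

```text
time: 20.18
position: [598.8, 126.5, 79.9]
tcp_rot: [0.701, 0.713, 0.001, 0.001]
wrist_force: [-0.3, -1.0, 9.8]
opening: 0.784
```

carry_out(plan=[{"tx":1.2,"ty":0,"tz":0.7,"twist":0,"fingers":-1},{"tx":1.2,"ty":0,"tz":0.7,"twist":0,"fingers":-1}])

```text
time: 20.42
position: [598.8, 128.9, 78.6]
tcp_rot: [0.701, 0.713, 0.001, 0.001]
wrist_force: [-1.2, -0.4, 11.6]
opening: 0.786
```

carry_out(plan=[{"tx":1.2,"ty":0,"tz":0.7,"twist":0,"fingers":-1},{"tx":1.2,"ty":0,"tz":0.7,"twist":0,"fingers":-1}])

```text
time: 20.68
position: [598.9, 131.0, 77.5]
tcp_rot: [0.701, 0.713, 0.001, 0.001]
wrist_force: [-2.6, -10.4, 21.6]
opening: 0.791
```

carry_out(plan=[{"tx":0.8,"ty":0,"tz":0.2,"twist":0,"fingers":-1},{"tx":0,"ty":0,"tz":0,"twist":0,"fingers":-1}])

```text
time: 20.92
position: [598.8, 131.0, 77.5]
tcp_rot: [0.701, 0.713, 0.001, 0.002]
wrist_force: [-1.9, -8.9, 15.8]
opening: 0.787
```

Run:
```python
from mw import *
st()
s,t=cam("scene"),cam("top")
Rd=rz(DK[2])@RD
w=[(box(120,68,50,deckpt(DK,(60,0,0))[0],Rd),(0,255,0))]
crop(s,230,110,110,100,7,"pics/c4.png",w);crop(t,160,140,100,90,8,"pics/c5.png",w)
```

```text
t 20.93 pos [598.8 131.   77.5] yang 0.0167 zdir [ 0.003 -0.001 -1.   ] F [-1.9 -8.9 15.8] M [-1.97  0.73  0.03] op 0.787 q [ 0.11  0.66  1.73 -0.    0.75  0.09]
```

View pics/c4.png

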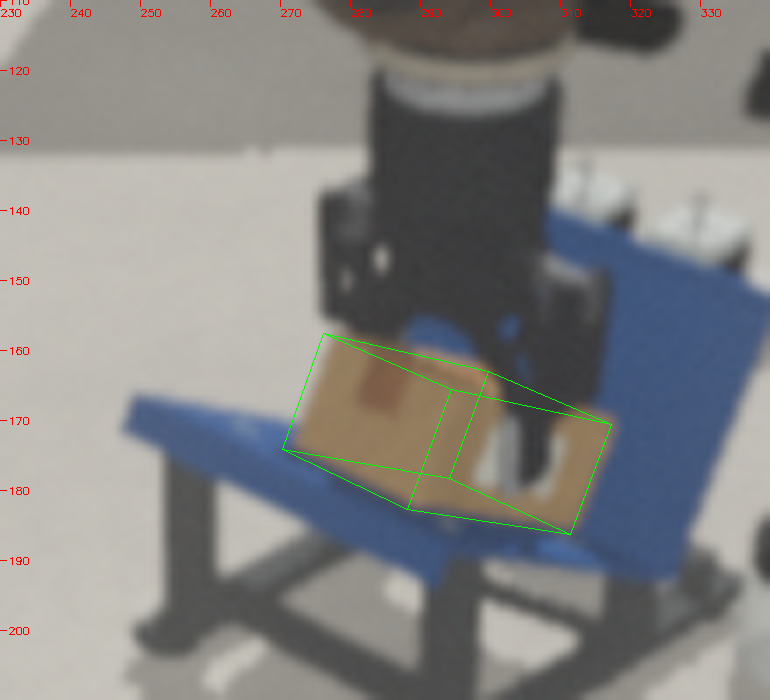

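View pics/c5.png

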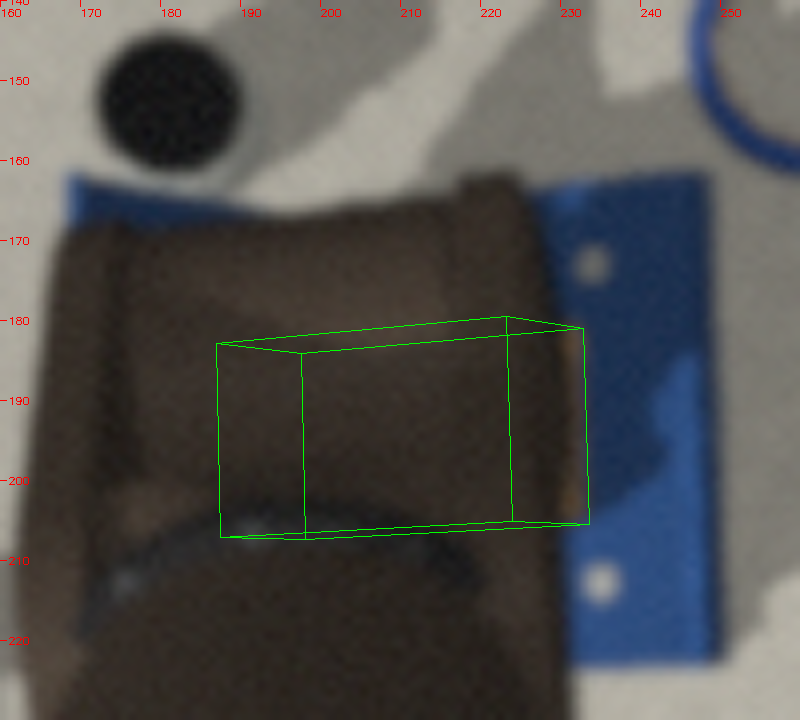

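carry_out(plan=[{"tx":0,"ty":0,"tz":0,"twist":0,"fingers":0.7},{"tx":0,"ty":0,"tz":0,"twist":0,"fingers":1},{"tx":0,"ty":0,"tz":0,"twist":0,"fingers":1},{"tx":0,"ty":0,"tz":-30,"twist":0,"fingers":1},{"tx":0,"ty":0,"tz":-50,"twist":0,"fingers":1},{"tx":-20,"ty":0,"tz":-50,"twist":0,"fingers":1},{"tx":-50,"ty":0,"tz":-20,"twist":0,"fingers":1},{"tx":-55,"ty":0,"tz":0,"twist":0,"fingers":1},{"tx":-55,"ty":0,"tz":0,"twist":0,"fingers":1},{"tx":-55,"ty":0,"tz":0,"twist":0,"fingers":1}])

```text
time: 22.28
position: [601.5, -104.5, 225.3]
tcp_rot: [0.701, 0.713, 0.0, 0.0]
wrist_force: [0.1, 0.8, 0.3]
opening: 1.0
```

Run:
```python
from mw import *
st()
s,t=cam("scene"),cam("top")
pickle.dump((s,t),open("f1.pkl","wb"))
Rd=rz(DK[2])@RD
w=[(box(120,68,50,deckpt(DK,(60,0,0))[0],Rd),(0,255,0))]
crop(s,230,110,110,100,7,"pics/c6.png",w);crop(t,160,140,100,90,8,"pics/c7.png",w)
M=P["M"]; ya=(M[2]+np.pi/2+np.pi)%(2*np.pi)-np.pi
d=np.array([np.cos(M[2]),np.sin(M[2]),0]);print(d)
g=np.array([M[0],M[1],0])+8*d
a=go([g[0],g[1],130],ya,step=50)
```

```text
t 22.27 pos [ 601.5 -104.5  225.3] yang 0.0165 zdir [ 0.  0. -1.] F [0.1 0.8 0.3] M [0.   0.02 0.03] op 1.0 q [-0.28  0.48  1.6   0.    1.06 -0.3 ]
[ 0.32968142 -0.94409224  0.        ]
d [  31.5 -115.3  -94.9] da 0.324 n 4
[-28.9, 7.5, 23.7, np.float64(-0.081)]
[-29.4, 5.2, 23.7, np.float64(-0.081)]
[-29.7, 2.8, 23.7, np.float64(-0.081)]
[-29.9, 0.4, 23.7, np.float64(-0.081)]
```

View pics/c6.png

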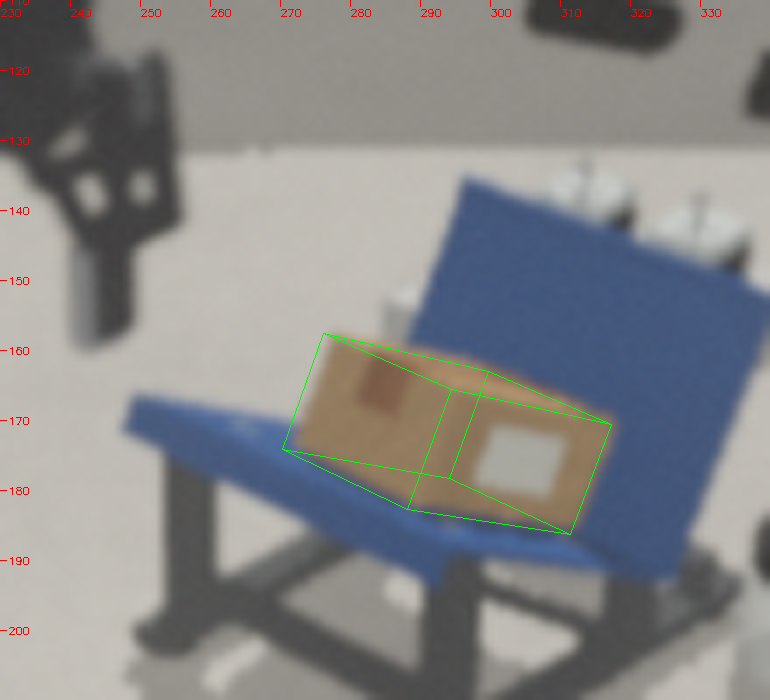

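View pics/c7.png

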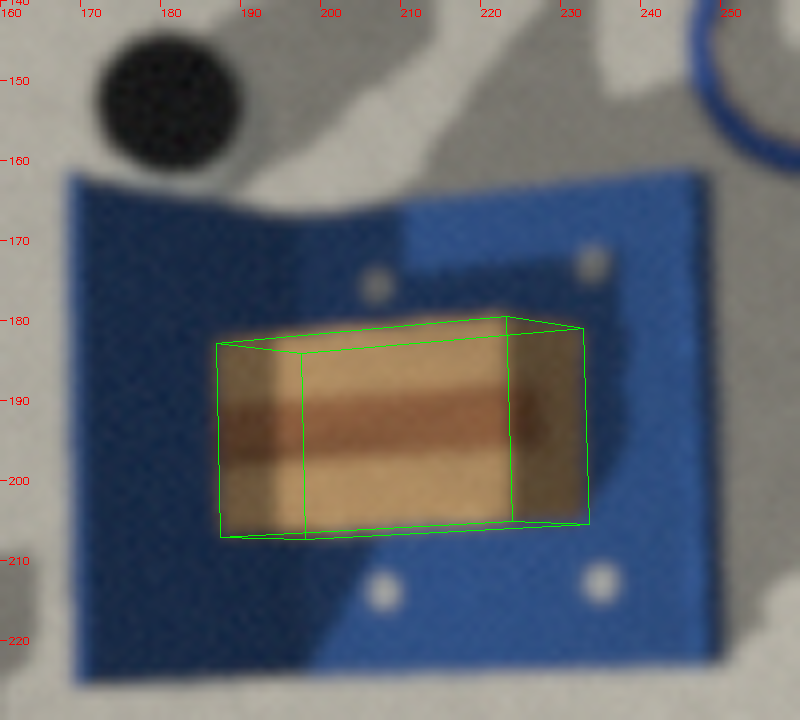

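Run:
```python
from mw import *
s,t=pickle.load(open("f1.pkl","rb"))
im=t["frame"].astype(float)
# column profiles: find edges of box vs blue using R-B
rb=im[:,:,0]-im[:,:,2]
from scipy.ndimage import gaussian_filter
for u in range(186,232,3):
    col=rb[172:215,u-1:u+2].mean(1); th=0.5*(np.percentile(col,95)+np.percentile(col,5))
    m=np.where(col>th)[0]
    def cr(i,j): return i+(th-col[i])/(col[j]-col[i])*(j-i)
    a=172+cr(m[0]-1,m[0]);b=172+cr(m[-1],m[-1]+1)
    print(u,round(a,2),round(b,2),"mid",round((a+b)/2,2))
# predicted silhouettes
for y in(-34,34):
    print(proj(t,deckpt(DK,[(0,y,50),(60,y,50),(120,y,50),(120,y,0)])).round(2).tolist())
# deck edges
bl=im[:,:,2]-im[:,:,0]
for u in (175,185,205,215,225,235,243):
    col=bl[150:240,u-1:u+2].mean(1);th=0.5*(np.median(col[30:60])+np.median(col[:3]))
    th=12
    m=np.where(col>th)[0]; m=m[m<80];print(u,150+m[0],150+m[-1],col[:16].round(0).tolist() if u==235 else "")
```

```text
186 181.67 205.47 mid 193.57
189 181.48 206.51 mid 193.99
192 181.14 206.5 mid 193.82
195 180.86 206.5 mid 193.68
198 180.67 206.57 mid 193.62
201 180.3 206.46 mid 193.38
204 179.95 206.23 mid 193.09
207 179.71 206.04 mid 192.87
210 179.32 205.69 mid 192.51
213 178.82 205.55 mid 192.18
216 178.64 205.52 mid 192.08
219 178.47 205.44 mid 191.95
222 178.29 205.24 mid 191.76
225 178.54 205.03 mid 191.79
228 178.95 204.77 mid 191.86
231 179.29 204.59 mid 191.94
[[186.98, 206.68], [204.73, 205.7], [223.5, 204.66], [233.15, 204.97]]
[[186.49, 182.43], [204.14, 180.78], [222.79, 179.05], [232.42, 180.45]]
175 163 224 
185 165 224 
205 166 224 
215 164 224 
225 163 223 
235 162 223 [-12.0, -12.0, -11.0, -10.0, -9.0, -10.0, -10.0, -10.0, -10.0, -10.0, -8.0, 7.0, 40.0, 70.0, 81.0, 82.0]
243 161 223
```

Run:
```python
from mw import *
s,t=pickle.load(open("f0.pkl","rb"))
im=t["frame"].astype(float);bl=im[:,:,2]-im[:,:,0]
def edge(u,lo,hi):
    col=bl[lo:hi,u-1:u+2].mean(1)
    a,b=np.median(col[:3]),np.median(col[-3:]);th=(a+b)/2
    k=np.where((col[:-1]-th)*(col[1:]-th)<0)[0][0];return lo+k+(th-col[k])/(col[k+1]-col[k])
def pred(u,f,y):
    q=proj(t,deckpt(DK,[f(v,y) for v in np.linspace(0,1,60)]));i=np.argsort(q[:,0]);return np.interp(u,q[i,0],q[i,1])
deck=lambda v,y:(164*v,y,0); plate=lambda v,y:(0,y,120*v)
for nm,f,us in(("plate",plate,(173,178,183,188)),("deck",deck,(205,215,225,235,243))):
    for u in us:
        A=edge(u,154,174);B=edge(u,214,234);pa,pb=pred(u,f,85),pred(u,f,-85)
        print(nm,u,"obs",round(A,2),round(B,2),"mid",round((A+B)/2,2),"pred",round(pa,2),round(pb,2),"mid",round((pa+pb)/2,2))
```

```text
plate 173 obs 163.01 224.63 mid 193.82 pred 162.03 225.73 mid 193.88
plate 178 obs 163.73 224.55 mid 194.14 pred 162.93 225.48 mid 194.21
plate 183 obs 164.65 224.38 mid 194.51 pred 163.84 225.24 mid 194.54
plate 188 obs 165.57 223.95 mid 194.76 pred 164.74 224.99 mid 194.87
deck 205 obs 165.72 223.95 mid 194.84 pred 165.35 224.3 mid 194.83
deck 215 obs 164.17 223.37 mid 193.77 pred 164.19 224.03 mid 194.11Traceback (most recent call last):
  File "<stdin>", line 13, in <module>
  File "<stdin>", line 7, in edge
IndexError: index 0 is out of bounds for axis 0 with size 0
```

carry_out(plan=[{"tx":-29,"ty":7.5,"tz":24,"twist":-0.081,"fingers":1},{"tx":-29.5,"ty":5,"tz":24,"twist":-0.081,"fingers":1},{"tx":-29.5,"ty":3,"tz":24,"twist":-0.081,"fingers":1},{"tx":-30,"ty":0.5,"tz":24,"twist":-0.081,"fingers":1},{"tx":0,"ty":0,"tz":30,"twist":0,"fingers":1},{"tx":0,"ty":0,"tz":30,"twist":0,"fingers":1},{"tx":0,"ty":0,"tz":0,"twist":0,"fingers":1}])

```text
time: 23.25
position: [632.8, -217.1, 67.0]
tcp_rot: [0.577, 0.817, -0.0, -0.002]
wrist_force: [-0.9, -0.2, 1.1]
opening: 0.998
```

Run:
```python
from mw import *
st()
s,t=cam("scene"),cam("top")
crop(s,150,170,110,110,6,"pics/d1.png")
M=P["M"]; ya=(M[2]+np.pi/2+np.pi)%(2*np.pi)-np.pi
d=np.array([np.cos(M[2]),np.sin(M[2]),0])
g=np.array([M[0],M[1],0])+8*d
go([g[0],g[1],3],ya,n=1)
```

```text
t 23.25 pos [ 632.8 -217.1   67. ] yang 0.3406 zdir [-0.004  0.002 -1.   ] F [-0.9 -0.2  1.1] M [-0.03 -0.05  0.06] op 0.998 q [-0.43  0.73  1.58  0.    0.83 -0.77]
d [ -1.1  -5.  -66.9] da -0.005 n 1
[-4.3, -2.7, 66.9, np.float64(0.0047)]
```

View pics/d1.png

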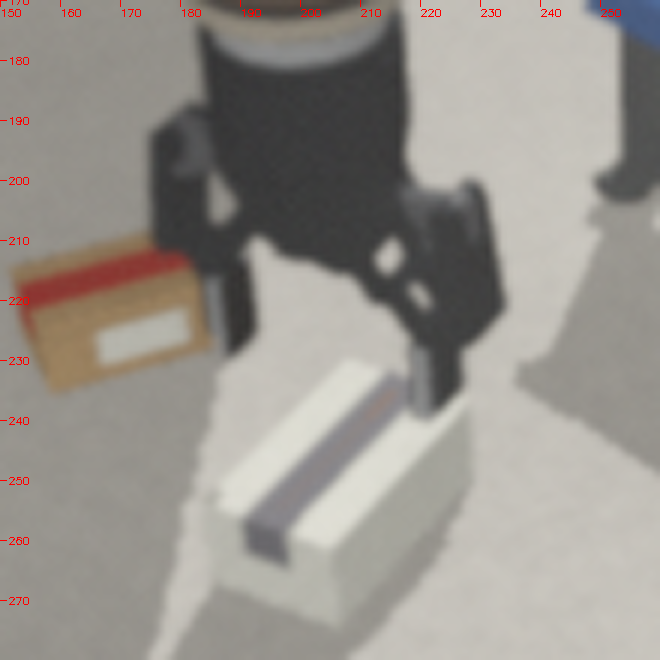

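carry_out(plan=[{"tx":-4,"ty":-2.5,"tz":15,"twist":0.004,"fingers":1},{"tx":0,"ty":0,"tz":15,"twist":0,"fingers":1},{"tx":0,"ty":0,"tz":10,"twist":0,"fingers":1},{"tx":0,"ty":0,"tz":0,"twist":0,"fingers":1}])

```text
time: 23.85
position: [632.3, -222.5, 28.1]
tcp_rot: [0.579, 0.815, -0.0, -0.001]
wrist_force: [-0.2, 0.4, 0.3]
opening: 1.0
```

carry_out(plan=[{"tx":0,"ty":0,"tz":6,"twist":0,"fingers":1},{"tx":0,"ty":0,"tz":2,"twist":0,"fingers":1}])

```text
time: 24.1
position: [632.8, -222.6, 21.0]
tcp_rot: [0.579, 0.815, 0.0, 0.0]
wrist_force: [-0.6, 0.5, 0.5]
opening: 1.005
```

carry_out(plan=[{"tx":0,"ty":0,"tz":10,"twist":0,"fingers":1},{"tx":0,"ty":0,"tz":7.5,"twist":0,"fingers":1},{"tx":0,"ty":0,"tz":0,"twist":0,"fingers":0.4},{"tx":0,"ty":0,"tz":0,"twist":0,"fingers":-1},{"tx":0,"ty":0,"tz":0,"twist":0,"fingers":-1},{"tx":0,"ty":0,"tz":0,"twist":0,"fingers":-1},{"tx":0,"ty":0,"tz":0,"twist":0,"fingers":-1}])

```text
time: 24.98
position: [632.7, -222.7, 3.6]
tcp_rot: [0.579, 0.815, 0.0, -0.0]
wrist_force: [-0.6, -0.3, -1.8]
opening: 0.716
```

Run:
```python
from mw import *
st();q=sense()["position"]
h=q[2]+25.6
print("h",h)
for g in(6,0): print(boxgrip(105,44.5,h,g,tilt=0,zb=50)-[0,0,25.6],boxgrip(105,44.5,h,g,tilt=D/2,zb=50)-[0,0,25.6],boxgrip(105,44.5,h,g,tilt=D,zb=50)-[0,0,25.6])
p=boxgrip(105,44.5,h,8,clr=12,zb=50)-[0,0,25.6];print(p)
a=go(np.array(q)+[0,0,200],.335,step=50)
go([p[0],p[1],q[2]+200],YA,step=50,start=a)
```

```text
t 24.98 pos [ 632.7 -222.7    3.6] yang 0.3362 zdir [-0.  0. -1.] F [-0.6 -0.3 -1.8] M [-0.01 -0.03  0.  ] op 0.716 q [-0.44  0.82  1.6   0.    0.72 -0.77]
h 29.21164562338624
[597.58735596 144.69275946 144.87036874] [597.48919019 150.43701723 133.23713366] [597.44202855 153.19672258 120.55959075]
[597.49683504 149.9896716  142.05353936] [597.39866927 155.73392937 130.42030429] [597.35150763 158.49363472 117.74276138]
[597.6175296  142.92712208 157.80931186]
d [  0.   0. 200.] da -0.001 n 4
[0.0, 0.0, -50.0, np.float64(0.0003)]
[0.0, 0.0, -50.0, np.float64(0.0003)]
[0.0, 0.0, -50.0, np.float64(0.0003)]
[0.0, 0.0, -50.0, np.float64(0.0003)]
d [-35.  365.6   0. ] da -0.318 n 8
[44.6, 10.9, 0.0, np.float64(0.0397)]
[45.0, 9.1, 0.0, np.float64(0.0397)]
[45.3, 7.3, 0.0, np.float64(0.0397)]
[45.6, 5.5, 0.0, np.float64(0.0397)]
[45.8, 3.7, 0.0, np.float64(0.0397)]
[45.9, 1.9, 0.0, np.float64(0.0397)]
[45.9, 0.0, 0.0, np.float64(0.0397)]
[45.9, -1.8, 0.0, np.float64(0.0397)]
```

carry_out(plan=[{"tx":0,"ty":0,"tz":-20,"twist":0,"fingers":-1},{"tx":0,"ty":0,"tz":-50,"twist":0,"fingers":-1},{"tx":0,"ty":0,"tz":-50,"twist":0,"fingers":-1},{"tx":0,"ty":0,"tz":-50,"twist":0,"fingers":-1},{"tx":22,"ty":5,"tz":-30,"twist":0,"fingers":-1},{"tx":45,"ty":10.5,"tz":0,"twist":0.0395,"fingers":-1},{"tx":45,"ty":9,"tz":0,"twist":0.0395,"fingers":-1},{"tx":45,"ty":7.5,"tz":0,"twist":0.0395,"fingers":-1},{"tx":45.5,"ty":5.5,"tz":0,"twist":0.0395,"fingers":-1},{"tx":46,"ty":3.5,"tz":0,"twist":0.0395,"fingers":-1},{"tx":46,"ty":2,"tz":0,"twist":0.0395,"fingers":-1},{"tx":46,"ty":0,"tz":0,"twist":0.0395,"fingers":-1},{"tx":23,"ty":-1,"tz":0,"twist":0.0395,"fingers":-1},{"tx":0,"ty":0,"tz":0,"twist":0,"fingers":-1}])

```text
time: 26.72
position: [595.6, 144.3, 205.0]
tcp_rot: [0.699, 0.715, 0.001, 0.0]
wrist_force: [0.1, 0.4, -1.7]
opening: 0.719
```

Run:
```python
from mw import *
st()
go([597.6,143,158],YA)
s=cam("scene")
crop(s,210,60,150,120,5,"pics/d2.png")
```

```text
t 26.73 pos [595.6 144.3 205. ] yang 0.0225 zdir [ 0.001  0.    -1.   ] F [ 0.1  0.4 -1.7] M [-0.1  -0.06  0.01] op 0.719 q [0.13 0.5  1.62 0.   1.02 0.11]
d [  2.   -1.3 -47. ] da -0.005 n 2
[-0.7, 1.0, 23.5, np.float64(0.0027)]
[-0.7, 1.0, 23.5, np.float64(0.0027)]
```

View pics/d2.png

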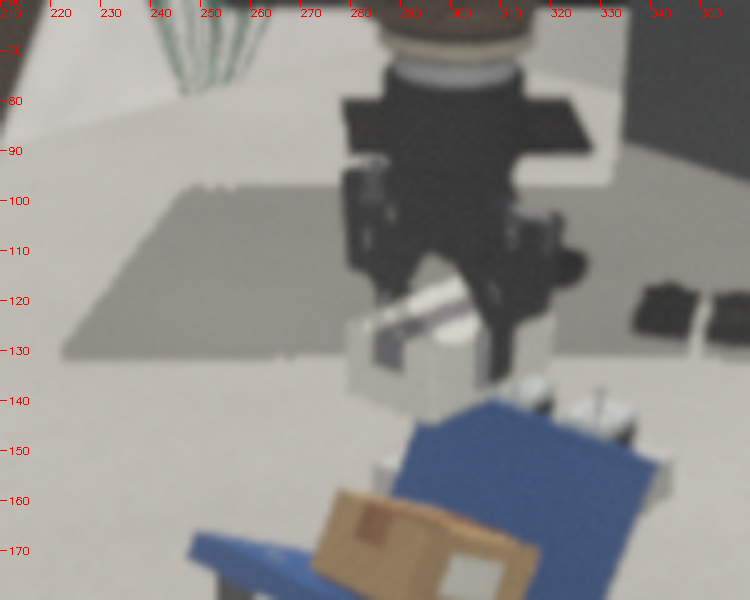

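carry_out(plan=[{"tx":0.5,"ty":1,"tz":23,"twist":0.0027,"fingers":-1},{"tx":0.5,"ty":1,"tz":23,"twist":0.0027,"fingers":-1},{"tx":0,"ty":0,"tz":6,"twist":0,"fingers":-1},{"tx":0,"ty":0,"tz":2,"twist":0,"fingers":-1}])

```text
time: 27.28
position: [598.3, 143.2, 150.2]
tcp_rot: [0.702, 0.712, 0.0, 0.0]
wrist_force: [1.0, -0.1, -3.5]
opening: 0.717
```

carry_out(plan=[{"tx":1.5,"ty":-0.7,"tz":2,"twist":0,"fingers":-1},{"tx":0,"ty":0,"tz":2,"twist":0,"fingers":-1}])

```text
time: 27.52
position: [597.5, 145.4, 146.3]
tcp_rot: [0.702, 0.712, 0.0, 0.0]
wrist_force: [-0.2, -0.5, -2.9]
opening: 0.713
```

Run:
```python
from mw import *
st()
```

```text
t 27.52 pos [597.5 145.4 146.3] yang 0.015 zdir [ 0.001  0.    -1.   ] F [-0.2 -0.5 -2.9] M [-0.06  0.01 -0.02] op 0.713 q [0.13 0.57 1.67 0.   0.9  0.12]
```

carry_out(plan=[{"tx":0,"ty":0,"tz":1.5,"twist":-0.002,"fingers":-1},{"tx":0,"ty":0,"tz":1.5,"twist":0,"fingers":-1}])

```text
time: 27.78
position: [597.5, 145.8, 144.5]
tcp_rot: [0.701, 0.713, 0.001, 0.0]
wrist_force: [-6.2, 4.6, 16.3]
opening: 0.717
```

carry_out(plan=[{"tx":1.4,"ty":0,"tz":2.8,"twist":0,"fingers":-1},{"tx":1.5,"ty":0,"tz":2.9,"twist":0,"fingers":-1},{"tx":1.4,"ty":0,"tz":3,"twist":0,"fingers":-1}])

```text
time: 28.15
position: [597.7, 150.0, 135.8]
tcp_rot: [0.701, 0.713, 0.001, 0.001]
wrist_force: [-3.1, 1.3, 13.2]
opening: 0.716
```

carry_out(plan=[{"tx":1,"ty":0,"tz":3,"twist":0,"fingers":-1},{"tx":0.8,"ty":0,"tz":3,"twist":0,"fingers":-1},{"tx":0.7,"ty":0,"tz":3,"twist":0,"fingers":-1}])

```text
time: 28.52
position: [597.6, 152.6, 126.7]
tcp_rot: [0.701, 0.713, 0.001, 0.001]
wrist_force: [-2.7, 2.8, 14.0]
opening: 0.717
```

Run:
```python
from mw import *
st()
s=cam("scene");crop(s,230,80,110,110,7,"pics/d3.png")
```

```text
t 28.52 pos [597.6 152.6 126.7] yang 0.0172 zdir [ 0.002  0.001 -1.   ] F [-2.7  2.8 14. ] M [-0.44  0.48 -0.13] op 0.717 q [0.14 0.6  1.69 0.   0.86 0.13]
```

View pics/d3.png

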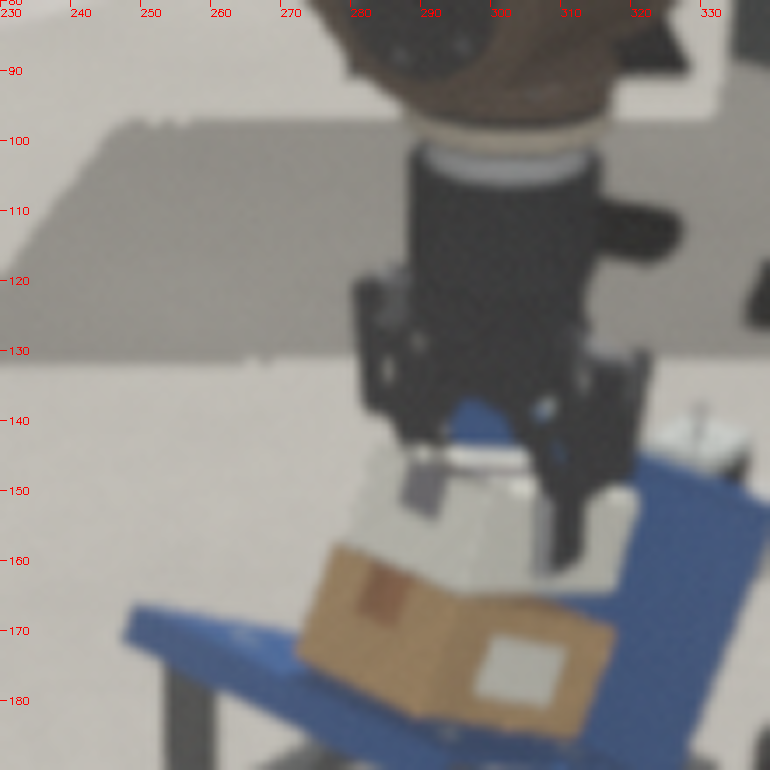

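carry_out(plan=[{"tx":0.5,"ty":0,"tz":2.5,"twist":0,"fingers":-1},{"tx":0.4,"ty":0,"tz":2,"twist":0,"fingers":-1}])

```text
time: 28.82
position: [597.8, 153.4, 122.2]
tcp_rot: [0.701, 0.713, 0.001, 0.001]
wrist_force: [-2.2, 2.7, 10.5]
opening: 0.721
```

carry_out(plan=[{"tx":0.2,"ty":0,"tz":1.5,"twist":0,"fingers":-1},{"tx":0.1,"ty":0,"tz":1,"twist":0,"fingers":-1}])

```text
time: 29.08
position: [597.8, 153.8, 119.7]
tcp_rot: [0.701, 0.713, 0.001, 0.001]
wrist_force: [-2.1, 2.9, 9.3]
opening: 0.716
```

carry_out(plan=[{"tx":0.1,"ty":0,"tz":1,"twist":0,"fingers":-1},{"tx":0.1,"ty":0,"tz":1,"twist":0,"fingers":-1}])

```text
time: 29.32
position: [597.8, 153.9, 118.9]
tcp_rot: [0.701, 0.713, 0.001, 0.001]
wrist_force: [-7.8, -1.0, 30.5]
opening: 0.718
```

carry_out(plan=[{"tx":1.8,"ty":-0.2,"tz":0.2,"twist":0,"fingers":-1},{"tx":1.8,"ty":-0.2,"tz":0.9,"twist":0,"fingers":-1}])

```text
time: 29.58
position: [597.9, 157.3, 117.2]
tcp_rot: [0.701, 0.713, 0.002, 0.001]
wrist_force: [-0.5, -0.8, 13.2]
opening: 0.718
```

carry_out(plan=[{"tx":1.5,"ty":-0.3,"tz":0.8,"twist":0,"fingers":-1},{"tx":1.3,"ty":0,"tz":0.7,"twist":0,"fingers":-1}])

```text
time: 29.82
position: [597.7, 160.1, 115.7]
tcp_rot: [0.701, 0.713, 0.002, 0.001]
wrist_force: [-0.3, 0.8, 15.2]
opening: 0.72
```

carry_out(plan=[{"tx":1.2,"ty":-0.2,"tz":0.6,"twist":0,"fingers":-1},{"tx":1,"ty":0,"tz":0.5,"twist":0,"fingers":-1}])

```text
time: 30.08
position: [597.6, 160.9, 115.2]
tcp_rot: [0.701, 0.713, 0.001, 0.002]
wrist_force: [-2.0, -16.7, 25.9]
opening: 0.715
```

carry_out(plan=[{"tx":0,"ty":0,"tz":0,"twist":0,"fingers":-1},{"tx":0,"ty":0,"tz":0,"twist":0,"fingers":0.6},{"tx":0,"ty":0,"tz":0,"twist":0,"fingers":1},{"tx":0,"ty":0,"tz":0,"twist":0,"fingers":1},{"tx":0,"ty":0,"tz":-30,"twist":0,"fingers":1},{"tx":0,"ty":0,"tz":-50,"twist":0,"fingers":1},{"tx":-20,"ty":0,"tz":-40,"twist":0,"fingers":1},{"tx":-50,"ty":-10,"tz":0,"twist":0,"fingers":1},{"tx":-55,"ty":-20,"tz":0,"twist":0,"fingers":1},{"tx":-55,"ty":-20,"tz":0,"twist":0,"fingers":1},{"tx":-55,"ty":-20,"tz":0,"twist":0,"fingers":1},{"tx":-50,"ty":-25,"tz":0,"twist":0,"fingers":1}])

```text
time: 31.58
position: [505.2, -126.1, 232.2]
tcp_rot: [0.701, 0.713, 0.0, 0.0]
wrist_force: [1.3, -0.8, -0.8]
opening: 0.998
```

Run:
```python
from mw import *
st()
s,t=cam("scene"),cam("top")
pickle.dump((s,t),open("f2.pkl","wb"))
Rd=rz(DK[2])@RD
w=[(box(105,62,42,deckpt(DK,(52.5,0,50))[0],Rd),(0,255,0))]
crop(s,230,90,110,110,7,"pics/d4.png");crop(t,160,140,100,90,8,"pics/d5.png",w)
S=P["S"]; ya=(S[2]+np.pi/2+np.pi)%(2*np.pi)-np.pi
d=np.array([np.cos(S[2]),np.sin(S[2]),0]);print(d,ya)
g=np.array([S[0],S[1],0])+6*d;print(g)
a=go([g[0],g[1],90],ya,step=50)
```

```text
t 31.57 pos [ 505.2 -126.1  232.2] yang 0.0169 zdir [ 0.  0. -1.] F [ 1.3 -0.8 -0.8] M [ 0.    0.04 -0.01] op 0.998 q [-0.37  0.34  1.81  0.    0.99 -0.39]
[-0.27993931 -0.9600177   0.        ] -0.2837308894899735
[ 450.92795702 -211.36521063    0.        ]
d [ -53.3  -83.4 -142.2] da -0.296 n 4
[-20.7, -13.6, 35.5, np.float64(0.0741)]
[-21.6, -12.0, 35.5, np.float64(0.0741)]
[-22.5, -10.4, 35.5, np.float64(0.0741)]
[-23.2, -8.7, 35.5, np.float64(0.0741)]
```

View pics/d4.png

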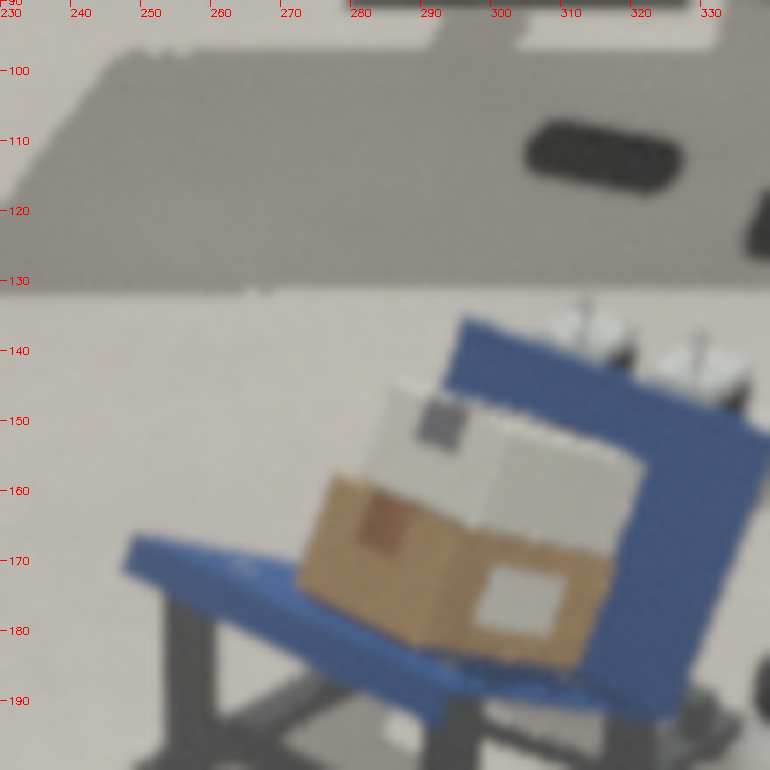

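View pics/d5.png

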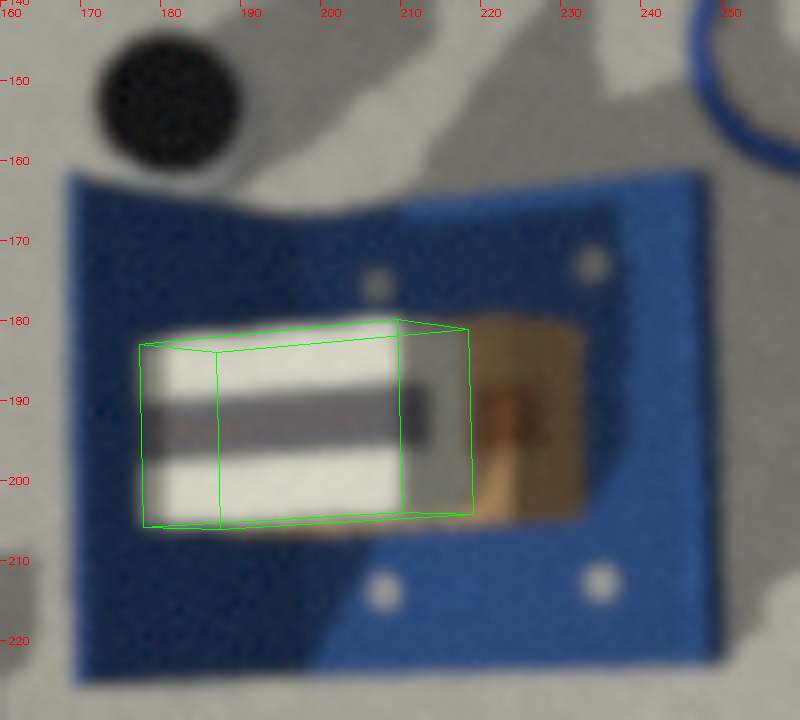

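carry_out(plan=[{"tx":-20.5,"ty":-13.5,"tz":35,"twist":0.074,"fingers":1},{"tx":-21.5,"ty":-12,"tz":35,"twist":0.074,"fingers":1},{"tx":-22.5,"ty":-10.5,"tz":35,"twist":0.074,"fingers":1},{"tx":-23,"ty":-8.5,"tz":35,"twist":0.074,"fingers":1},{"tx":0,"ty":0,"tz":30,"twist":0,"fingers":1},{"tx":0,"ty":0,"tz":0,"twist":0,"fingers":1}])

```text
time: 32.42
position: [452.6, -207.0, 60.8]
tcp_rot: [0.799, 0.602, -0.001, -0.002]
wrist_force: [-0.1, 0.6, 0.8]
opening: 1.001
```

Run:
```python
from mw import *
st()
s,t=cam("scene"),cam("top")
crop(s,120,150,110,110,6,"pics/e1.png")
S=P["S"]; ya=(S[2]+np.pi/2+np.pi)%(2*np.pi)-np.pi
d=np.array([np.cos(S[2]),np.sin(S[2]),0])
g=np.array([S[0],S[1],0])+6*d
go([g[0],g[1],3],ya,n=1)
```

```text
t 32.42 pos [ 452.6 -207.    60.8] yang -0.2791 zdir [-0.003  0.002 -1.   ] F [-0.1  0.6  0.8] M [-0.08  0.07 -0.01] op 1.001 q [-0.56  0.57  2.02  0.    0.55 -0.28]
d [ -2.8  -4.  -59.8] da -0.005 n 1
[-4.6, -1.5, 59.8, np.float64(0.0053)]
```

View pics/e1.png

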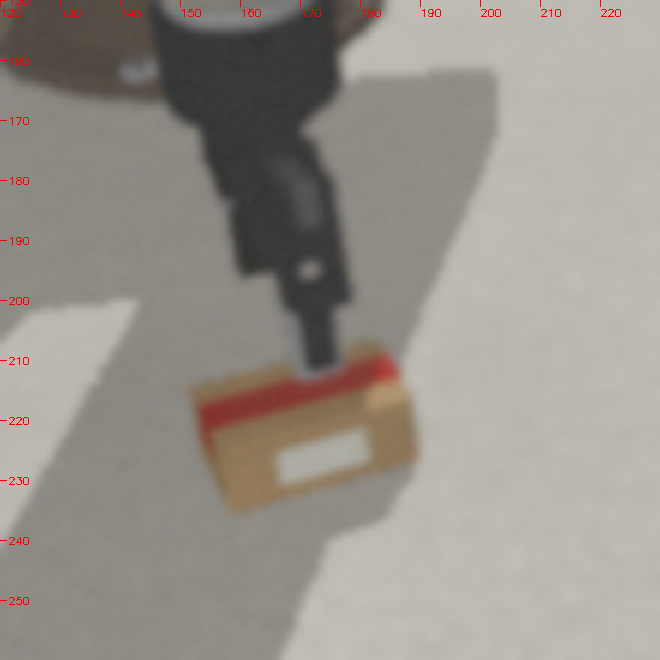

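carry_out(plan=[{"tx":-4,"ty":-1.5,"tz":15,"twist":0.005,"fingers":1},{"tx":0,"ty":0,"tz":15,"twist":0,"fingers":1},{"tx":0,"ty":0,"tz":8,"twist":0,"fingers":1},{"tx":0,"ty":0,"tz":4,"twist":0,"fingers":1}])

```text
time: 33.02
position: [450.5, -211.0, 19.6]
tcp_rot: [0.8, 0.6, -0.0, -0.0]
wrist_force: [1.2, 1.0, -0.8]
opening: 0.999
```

carry_out(plan=[{"tx":0,"ty":0,"tz":9,"twist":0,"fingers":1},{"tx":0,"ty":0,"tz":6.5,"twist":0,"fingers":1},{"tx":0,"ty":0,"tz":0,"twist":0,"fingers":0.3},{"tx":0,"ty":0,"tz":0,"twist":0,"fingers":-1},{"tx":0,"ty":0,"tz":0,"twist":0,"fingers":-1},{"tx":0,"ty":0,"tz":0,"twist":0,"fingers":-1},{"tx":0,"ty":0,"tz":0,"twist":0,"fingers":-1}])

```text
time: 33.9
position: [450.8, -211.2, 5.1]
tcp_rot: [0.8, 0.6, 0.0, 0.0]
wrist_force: [0.2, 0.4, 5.8]
opening: 0.646
```

Run:
```python
from mw import *
st();q=sense()["position"]
h=q[2]+24.3
print("h",h)
for g in(6,0): print(boxgrip(90,39,h,g,tilt=0,zb=92)-[0,0,24.3],boxgrip(90,39,h,g,tilt=D/2,zb=92)-[0,0,24.3],boxgrip(90,39,h,g,tilt=D,zb=92)-[0,0,24.3])
p=boxgrip(90,39,h,6,clr=12,zb=92)-[0,0,24.3];print(p)
a=go(np.array(q)+[0,0,235],-.28,step=50)
go([p[0],p[1],q[2]+235],YA,step=50,start=a)
```

```text
t 33.9 pos [ 450.8 -211.2    5.1] yang -0.2842 zdir [ 0.001 -0.    -1.   ] F [0.2 0.4 5.8] M [ 0.1   0.09 -0.05] op 0.646 q [-0.57  0.68  2.05  0.    0.41 -0.29]
h 29.412770230429615
[597.11811573 172.15076977 176.4132188 ] [597.01632703 178.10702654 166.10457989] [596.96017461 181.39283564 154.6609923 ]
[597.02759482 177.44768191 173.59638942] [596.92580611 183.40393868 163.28775052] [596.86965369 186.68974778 151.84416292]
[597.11811573 172.15076977 188.4132188 ]
d [  0.   0. 235.] da 0.004 n 5
[0.0, 0.0, -47.0, np.float64(-0.0008)]
[0.0, 0.0, -47.0, np.float64(-0.0008)]
[0.0, 0.0, -47.0, np.float64(-0.0008)]
[0.0, 0.0, -47.0, np.float64(-0.0008)]
[0.0, 0.0, -47.0, np.float64(-0.0008)]
d [146.3 383.3   0. ] da 0.297 n 9
[45.4, 3.9, 0.0, np.float64(-0.033)]
[45.3, 5.4, 0.0, np.float64(-0.033)]
[45.1, 6.8, 0.0, np.float64(-0.033)]
[44.8, 8.3, 0.0, np.float64(-0.033)]
[44.5, 9.8, 0.0, np.float64(-0.033)]
[44.2, 11.3, 0.0, np.float64(-0.033)]
[43.8, 12.7, 0.0, np.float64(-0.033)]
[43.3, 14.2, 0.0, np.float64(-0.033)]
[42.8, 15.6, 0.0, np.float64(-0.033)]
```

carry_out(plan=[{"tx":0,"ty":0,"tz":-20,"twist":0,"fingers":-1},{"tx":0,"ty":0,"tz":-50,"twist":0,"fingers":-1},{"tx":0,"ty":0,"tz":-50,"twist":0,"fingers":-1},{"tx":0,"ty":0,"tz":-50,"twist":0,"fingers":-1},{"tx":22,"ty":2,"tz":-45,"twist":0,"fingers":-1},{"tx":45,"ty":4,"tz":-20,"twist":-0.033,"fingers":-1},{"tx":45,"ty":5.5,"tz":0,"twist":-0.033,"fingers":-1},{"tx":45,"ty":7,"tz":0,"twist":-0.033,"fingers":-1},{"tx":45,"ty":8.5,"tz":0,"twist":-0.033,"fingers":-1},{"tx":44.5,"ty":10,"tz":0,"twist":-0.033,"fingers":-1},{"tx":44,"ty":11.5,"tz":0,"twist":-0.033,"fingers":-1},{"tx":44,"ty":12.5,"tz":0,"twist":-0.033,"fingers":-1},{"tx":43,"ty":14,"tz":0,"twist":-0.033,"fingers":-1},{"tx":21,"ty":13,"tz":0,"twist":-0.033,"fingers":-1},{"tx":0,"ty":0,"tz":0,"twist":0,"fingers":-1}])

```text
time: 35.78
position: [604.1, 170.6, 238.9]
tcp_rot: [0.702, 0.712, -0.0, -0.0]
wrist_force: [-1.6, -0.4, -2.4]
opening: 0.644
```

Run:
```python
from mw import *
st()
go([597.1,173,186],YA)
s=cam("scene")
crop(s,210,50,150,120,5,"pics/e2.png")
```

```text
t 35.77 pos [604.1 170.6 238.9] yang 0.0148 zdir [-0.001 -0.    -1.   ] F [-1.6 -0.4 -2.4] M [-0.01  0.02  0.04] op 0.644 q [0.17 0.49 1.54 0.   1.11 0.16]
d [ -7.    2.4 -52.9] da 0.002 n 2
[1.3, -3.5, 26.4, np.float64(-0.0011)]
[1.3, -3.5, 26.4, np.float64(-0.0011)]
```

View pics/e2.png

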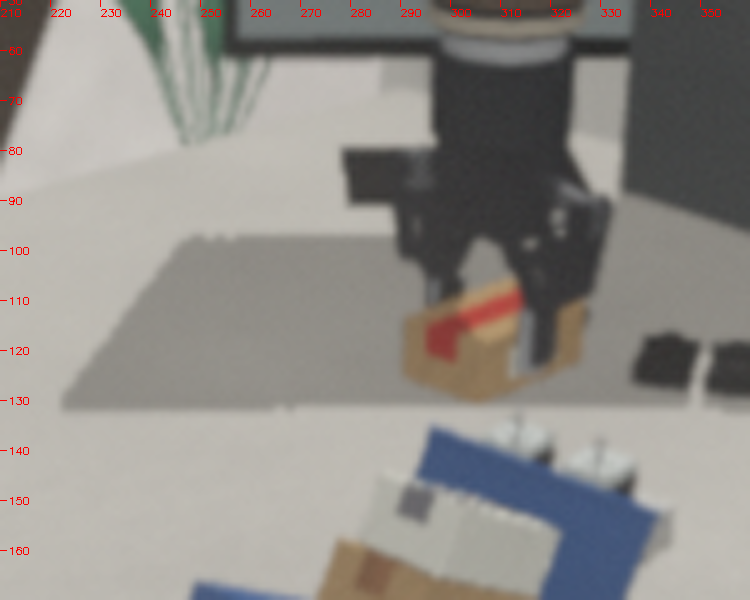

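carry_out(plan=[{"tx":1,"ty":-3.5,"tz":25,"twist":-0.001,"fingers":-1},{"tx":1.2,"ty":-3.5,"tz":25,"twist":0,"fingers":-1},{"tx":0,"ty":0,"tz":6,"twist":0,"fingers":-1},{"tx":0,"ty":0,"tz":2,"twist":0,"fingers":-1}])

```text
time: 36.33
position: [597.3, 170.9, 182.2]
tcp_rot: [0.702, 0.712, 0.0, 0.0]
wrist_force: [-0.5, 0.6, -1.4]
opening: 0.648
```

Run:
```python
from mw import *
st()
```

```text
t 36.33 pos [597.3 170.9 182.2] yang 0.013 zdir [ 0.  0. -1.] F [-0.5  0.6 -1.4] M [ 0.01 -0.04  0.02] op 0.648 q [0.17 0.54 1.62 0.   0.98 0.16]
```

carry_out(plan=[{"tx":2,"ty":-0.2,"tz":2,"twist":-0.003,"fingers":-1},{"tx":0,"ty":0,"tz":2,"twist":0,"fingers":-1},{"tx":0,"ty":0,"tz":1.5,"twist":0,"fingers":-1}])

```text
time: 36.7
position: [597.0, 173.5, 176.7]
tcp_rot: [0.701, 0.713, 0.0, 0.0]
wrist_force: [-1.1, 1.4, 6.0]
opening: 0.644
```

carry_out(plan=[{"tx":1.6,"ty":0,"tz":2.5,"twist":0,"fingers":-1},{"tx":1.6,"ty":0,"tz":2.6,"twist":0,"fingers":-1},{"tx":1.5,"ty":0,"tz":2.7,"twist":0,"fingers":-1}])

```text
time: 37.08
position: [597.7, 178.4, 170.7]
tcp_rot: [0.701, 0.713, 0.002, 0.001]
wrist_force: [-2.2, 0.2, 16.5]
opening: 0.642
```

carry_out(plan=[{"tx":1,"ty":-0.2,"tz":3,"twist":0,"fingers":-1},{"tx":0.9,"ty":-0.2,"tz":3,"twist":0,"fingers":-1},{"tx":0.7,"ty":0,"tz":3,"twist":0,"fingers":-1}])

```text
time: 37.45
position: [597.7, 181.8, 162.0]
tcp_rot: [0.701, 0.713, 0.002, 0.001]
wrist_force: [-1.0, 7.0, 13.0]
opening: 0.645
```

Run:
```python
from mw import *
st()
s=cam("scene");crop(s,230,70,110,110,7,"pics/e3.png")
```

```text
t 37.45 pos [597.7 181.8 162. ] yang 0.0171 zdir [ 0.005  0.002 -1.   ] F [-1.  7. 13.] M [ 0.49  0.22 -0.1 ] op 0.645 q [0.19 0.56 1.64 0.   0.94 0.17]
```

View pics/e3.png

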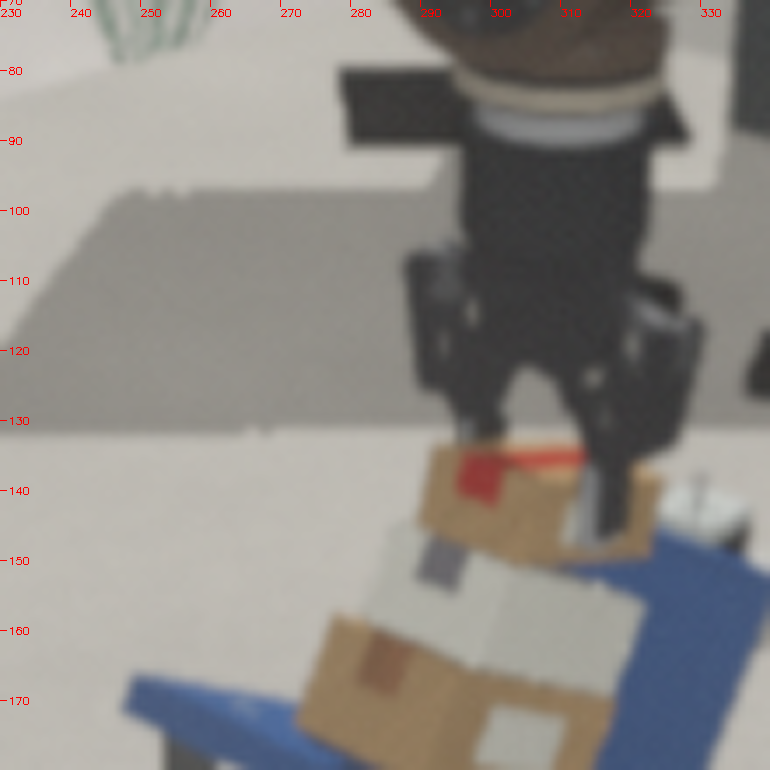

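carry_out(plan=[{"tx":0.5,"ty":-0.2,"tz":3,"twist":0,"fingers":-1},{"tx":0.3,"ty":-0.2,"tz":2.5,"twist":0,"fingers":-1}])

```text
time: 37.75
position: [597.6, 182.9, 156.7]
tcp_rot: [0.701, 0.713, 0.003, 0.001]
wrist_force: [0.8, 9.5, 13.8]
opening: 0.644
```

carry_out(plan=[{"tx":0.2,"ty":-0.2,"tz":1.5,"twist":0,"fingers":-1},{"tx":0.1,"ty":0,"tz":1.2,"twist":0,"fingers":-1}])

```text
time: 38.0
position: [597.6, 183.3, 154.1]
tcp_rot: [0.701, 0.713, 0.003, 0.002]
wrist_force: [2.5, 8.8, 16.2]
opening: 0.642
```

carry_out(plan=[{"tx":0.1,"ty":-0.2,"tz":1,"twist":0,"fingers":-1},{"tx":0.1,"ty":0,"tz":1,"twist":0,"fingers":-1}])

```text
time: 38.25
position: [597.7, 183.5, 152.4]
tcp_rot: [0.701, 0.713, 0.004, 0.002]
wrist_force: [1.9, 8.3, 15.1]
opening: 0.644
```

carry_out(plan=[{"tx":0.1,"ty":0,"tz":1,"twist":0,"fingers":-1},{"tx":0,"ty":0,"tz":0.5,"twist":0,"fingers":-1}])

```text
time: 38.5
position: [597.7, 183.6, 151.6]
tcp_rot: [0.701, 0.713, 0.004, 0.002]
wrist_force: [-0.3, 8.2, 26.0]
opening: 0.644
```

Run:
```python
from mw import *
st()
s=cam("scene");crop(s,230,70,110,110,7,"pics/e4.png")
```

```text
t 38.5 pos [597.7 183.6 151.6] yang 0.0169 zdir [ 0.008  0.003 -1.   ] F [-0.3  8.2 26. ] M [ 0.44  0.61 -0.15] op 0.644 q [0.19 0.57 1.65 0.   0.91 0.17]
```

View pics/e4.png

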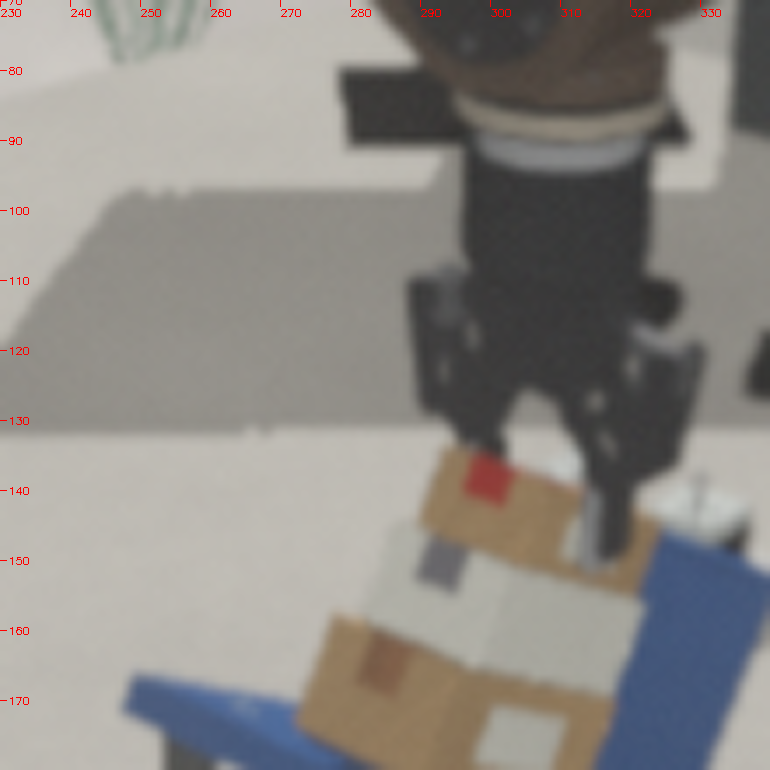

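carry_out(plan=[{"tx":1.5,"ty":-0.3,"tz":0.3,"twist":0,"fingers":-1},{"tx":1.5,"ty":0,"tz":0.8,"twist":0,"fingers":-1}])

```text
time: 38.8
position: [597.4, 185.6, 150.5]
tcp_rot: [0.701, 0.713, 0.003, 0.002]
wrist_force: [0.5, 0.8, 25.4]
opening: 0.65
```

carry_out(plan=[{"tx":1.3,"ty":-0.2,"tz":0.3,"twist":0,"fingers":-1},{"tx":1.2,"ty":0,"tz":0.5,"twist":0,"fingers":-1}])

```text
time: 39.05
position: [596.9, 188.0, 149.3]
tcp_rot: [0.701, 0.713, 0.003, 0.002]
wrist_force: [0.8, -0.4, 20.4]
opening: 0.645
```

carry_out(plan=[{"tx":1,"ty":0,"tz":0.4,"twist":0,"fingers":-1},{"tx":1,"ty":0,"tz":0.4,"twist":0,"fingers":-1}])

```text
time: 39.3
position: [596.9, 188.2, 149.1]
tcp_rot: [0.701, 0.713, 0.002, 0.003]
wrist_force: [-3.4, -17.1, 31.9]
opening: 0.644
```

carry_out(plan=[{"tx":0,"ty":0,"tz":-0.4,"twist":0,"fingers":-1},{"tx":0,"ty":0,"tz":0,"twist":0,"fingers":0.5},{"tx":0,"ty":0,"tz":0,"twist":0,"fingers":1},{"tx":0,"ty":0,"tz":0,"twist":0,"fingers":1},{"tx":0,"ty":0,"tz":-30,"twist":0,"fingers":1},{"tx":0,"ty":0,"tz":-50,"twist":0,"fingers":1},{"tx":-20,"ty":-10,"tz":-20,"twist":0,"fingers":1},{"tx":-50,"ty":-20,"tz":0,"twist":0,"fingers":1},{"tx":-55,"ty":-20,"tz":0,"twist":0,"fingers":1},{"tx":-55,"ty":-20,"tz":0,"twist":0,"fingers":1},{"tx":-55,"ty":-20,"tz":0,"twist":0,"fingers":1},{"tx":-50,"ty":-25,"tz":0,"twist":0,"fingers":1},{"tx":0,"ty":0,"tz":0,"twist":0,"fingers":1}])

```text
time: 40.92
position: [483.6, -99.8, 245.5]
tcp_rot: [0.703, 0.712, -0.0, -0.0]
wrist_force: [0.5, 0.5, 0.3]
opening: 1.001
```

Run:
```python
from mw import *
st()
s,t=cam("scene"),cam("top")
pickle.dump((s,t),open("f3.pkl","wb"))
Rd=rz(DK[2])@RD
w=[(box(105,62,42,deckpt(DK,(52.5,0,50))[0],Rd),(0,255,0)),(box(90,56,36,deckpt(DK,(45,0,92))[0],Rd),(255,255,0))]
crop(s,230,90,110,110,7,"pics/g1.png");crop(t,160,140,100,90,8,"pics/g2.png",w);crop(t,85,200,85,75,9,"pics/g3.png")
```

```text
t 40.92 pos [483.6 -99.8 245.5] yang 0.0127 zdir [-0. -0. -1.] F [0.5 0.5 0.3] M [ 0.03  0.02 -0.02] op 1.001 q [-0.34  0.29  1.85 -0.    1.   -0.35]
```

View pics/g1.png

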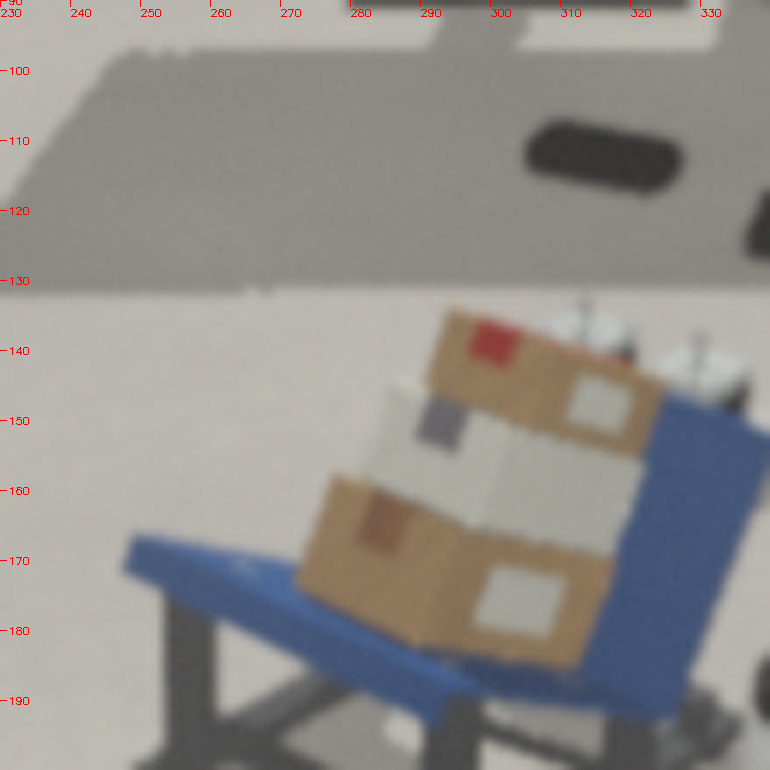

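View pics/g2.png

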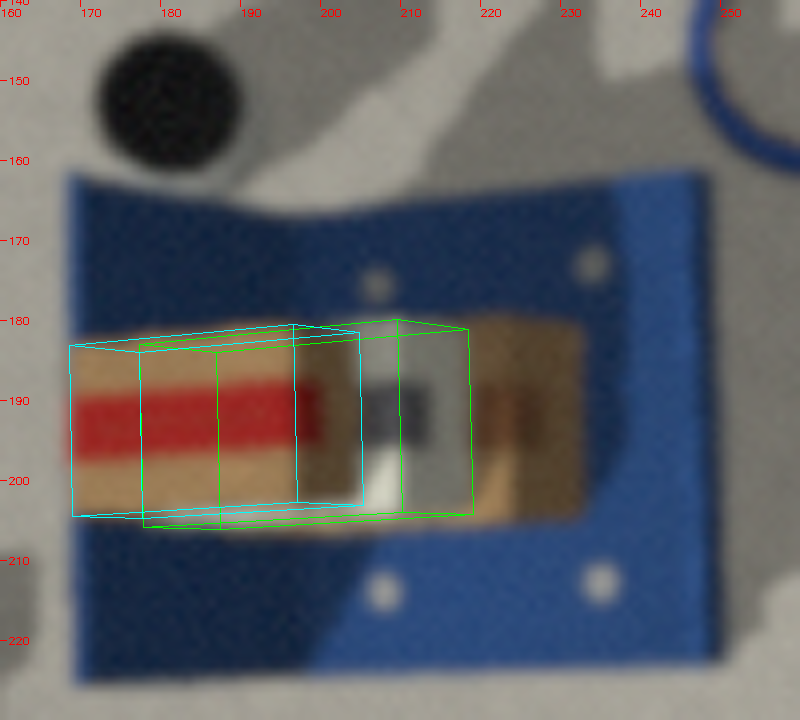

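View pics/g3.png

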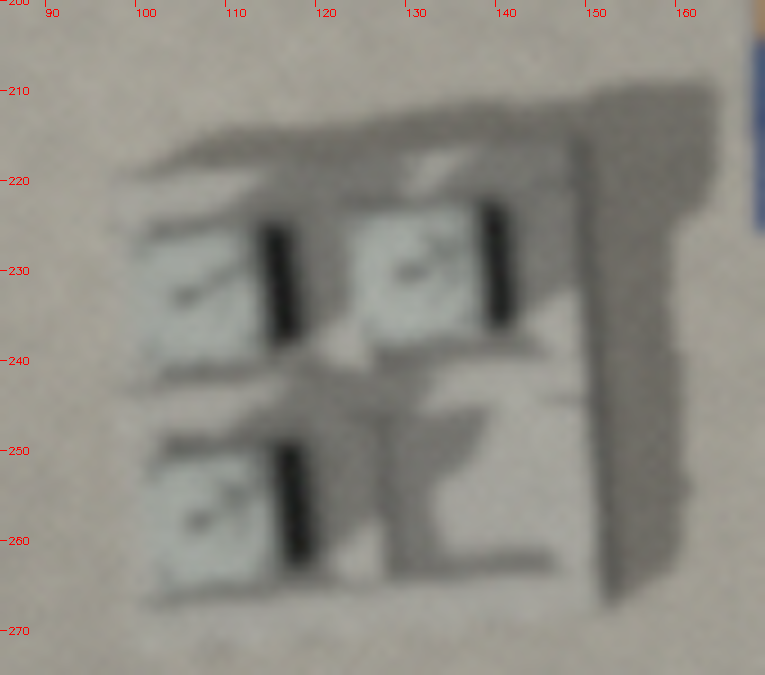

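Run:
```python
from mw import *
s,t=pickle.load(open("f3.pkl","rb"));_,t2=pickle.load(open("f2.pkl","rb"))
def prof(t,us,f,nm,L,W,z):
    im=t["frame"].astype(float);v=f(im)
    A=proj(t,deckpt(DK,[(0,W/2,z),(L,W/2,z)]));B=proj(t,deckpt(DK,[(0,-W/2,z),(L,-W/2,z)]))
    for u in us:
        col=v[172:215,u-1:u+2].mean(1); th=.5*(np.percentile(col,90)+np.percentile(col,8));m=np.where(col>th)[0]
        cr=lambda i,j:172+i+(th-col[i])/(col[j]-col[i])*(j-i)
        a=cr(m[0]-1,m[0]);b=cr(m[-1],m[-1]+1)
        pa=np.interp(u,A[:,0],A[:,1]);pb=np.interp(u,B[:,0],B[:,1])
        print(nm,u,"obs",round(a,2),round(b,2),"pred",round(pa,2),round(pb,2),"dmid",round((a+b-pa-pb)/2,2))
prof(t,(173,178,183,188,193),lambda i:i[:,:,0]-i[:,:,2],"small",90,56,128)
prof(t2,(182,187,192,197,202,206),lambda i:i[:,:,0],"med",105,62,92)
```

```text
small 173 obs 182.44 203.82 pred 182.17 203.72 dmid 0.19
small 178 obs 181.68 203.78 pred 181.69 203.42 dmid 0.18
small 183 obs 181.49 203.25 pred 181.21 203.11 dmid 0.21
small 188 obs 180.8 202.73 pred 180.73 202.81 dmid -0.0
small 193 obs 180.44 202.81 pred 180.25 202.5 dmid 0.25
med 182 obs 181.46 205.38 pred 181.97 205.09 dmid -0.11
med 187 obs 181.0 205.41 pred 181.49 204.8 dmid 0.06
med 192 obs 180.58 205.63 pred 181.02 204.51 dmid 0.34
med 197 obs 180.04 205.64 pred 180.55 204.22 dmid 0.45
med 202 obs 179.76 205.75 pred 180.08 203.93 dmid 0.75
med 206 obs 179.25 205.22 pred 179.7 203.7 dmid 0.54
```

Run:
```python
from station import *
print(job_done())
```

```text
the job is handed in; nothing more can be done
None
```

The job is handed in at about 41 s of the 72 s allowed. I set the stray motor upright against the top edge of the back plate and stood it in the empty tray pocket at (+35, −35) mm. I then stacked the large, medium and small cartons taped side up. Each was pivoted flat while still held and slid down until the wrist force showed its end against the back plate, before I let go.

**Last checks:**
- **Stack:** the pictures show all three cartons flat and square, with their ends at the plate. In the top view the small one measured within about 1 mm of the deck's centreline. The large one measured about 1 mm off and perhaps 0.5–1° in yaw, which is close to the measurement noise. The medium one was on my overlay by eye, but its edge reading was unreliable because the brown carton shows beside it.
- **Motor and the rest:** the motor looks upright in its pocket in the top view. The other motors and the jar look unmoved. The tape roll was never touched, but I did not check it closely at the end.
- **Gripper and forces:** the gripper is open and clear. The largest wrist force I read was about 36 N.

**What disagreed:**
- Overlays in the scene camera sat 1–2 px off throughout, so I relied on the top camera and the contact forces.
- The plate was met about 2–4 mm further along than my fitted pose said. I took the force contact as the truth.

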